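Square a microplate into the corner of a plate imager and close the hood

ROBOT

A 7-joint arm with a two-finger parallel gripper is mounted at the origin on a cart in front of the work surface, level with it; the furniture and walls round the work are solid. World frame = base frame: x ahead of the robot, y to its left, z up, the work surface at z = 0. Lengths are in m, angles in rad, forces in N, time in s.
With the tool pointing down it reaches from about 0.4 to 0.85 m from the base axis. Payload 4.5 kg.
Tool frame: the origin (TCP) lies between the finger pads; the fingertips stand 11 mm ahead of it and the grasp point (between the pads) lies 8 mm behind it (r.tip_reach is the distance from the TCP to the fingertips, in m); x points along the fingers, y is the direction in which the jaws open and shut, and the axes are right-handed (so a half turn about x gives the same grasp; the last joint's range is limited). The gripper opens to 88 mm and grips with 3 to 60 N. Pads are 18 mm wide; open, the fingers measure 123 mm over their backs; the gripper's body (75 mm by 187 mm) begins 45 mm behind the grasp point.
Start: joints at [-1.292, 0.689, -0.195, 1.565, 0.157, 0.902, -0.215], TCP at [0.151, 0.606, 0.25] pointing down, gripper open.
Joint ranges: [-3.01, 3.01], [-0.46, 2.08], [-1.47, 1.51], [0.13, 2.56], [-1, 4.14], [0.04, 2.09], [-2.66, 2.66]. Speed limits (rad/s): [2.57, 2.57, 3.14, 3.14, 3.14, 3.14, 3.14].

INTERFACE

Orientations are given as a unit quaternion [x, y, z, w].
In Python, from plant import r gives the robot as it stands.
- The arm moves only by the tool drive_tool, never from a script. Its argument "deltas" is a list of rows, each a list of 3 entries, a list of its own where there are three numbers: the turn, a rotation vector about the tool's x, y, z in degrees, then the shift along the tool's x, y, z in cm, then the finger opening in cm, from 0 to 8.81. A call has 1 to 12 rows; each row shifts and turns the commanded pose from where the row before left it, along the tool's axes as they then stand; what a row does not reach is not made up. A row lasts 1/12 s, in which the tool goes at most 41.7 mm and 7.16 degrees, less where a joint would pass 70% of its speed; a pose out of reach is approached as far as the arm can. A call is refused whole if a number of a shift passes 4.17 or a number of a turn 7.16, either way. A call with a gripper value outside its range is refused whole. The fingers move at their own pace and stop on an object; "force" is the grip in N (left out, the last holds). Time passes only in rows, so rows that do not move let the fingers close. It gives the time, the measured TCP pose, the force and the opening at its end, in the units of the state.
- r.get_state(): the state, without advancing time (a new reading comes with each control period).
- r.snapshot(name): name is "scene" or "top"; returns a dict with "color" (400x640x3 uint8, red, green, blue), "fov_y" (degrees; the focal length in pixels is half the picture's height over the tangent of half this angle, whatever the lens; pixels are square), "cx", "cy" (the principal point, pixels), "extrinsics" (4x4, takes a point from world to camera coordinates). Camera axes: x right, y up, looking along -z (the intrinsics and any distortion apply to the point x, -y, -z); pixel columns grow to the right and rows downward; lengths in m; the calibration is good to about 2 mm. A picture is of the moment at which its call begins. There is no depth.
- r.finish_job(): hands the job in, once; it reports no verdict.
The state is a dict: "clock": time; "q": joint angles; "qd": joint speeds; "joint_torque": joint torques, N m; "tool_pos": TCP position; "eef_rot": TCP orientation; "contact_force": force on the tool from outside, world axes, zero at the start; "moment": the same for the moment, N m; "opening": opening from 0.0 (shut) to 1.0 (fully open).
Only numpy, scipy, OpenCV 4.12 (cv2) and the standard library are available. Lean on these libraries where they do the work, as an engineer would, in place of code of your own. Each camera call takes 0.05 s, during which the arm holds its last target. There are 200 camera calls.

TASK

The white microplate lies loose and askew on the stage of the plate imager: take the nudging stick from its stand and, without touching the plate with the gripper, push the plate with the stick until it sits snugly in the square corner of the two metal rails, flush along both. Then push in the knob of the folding stay to unlock it, and lower the hood gently until it is fully shut. Leave the stick standing in its stand again, the plate still snug in its corner, and the things standing about undisturbed.

Things in the scene. Friction and masses are not known exactly. Their poses are not given: they have to be found in the camera images.
- imager: Fixed grey instrument with a hinged hood, 222 mm deep, 250 mm wide, 75 mm high to its rim. Origin on the worktop, 117 mm behind its front face, midway between its sides; x from the front to the hinge at the rear, y left, z up. The open hood leans over the rear half of the stage: an upright gripper strikes it there, one reaching in from the front tilted 30 to 45 degrees does not.
- corner (a point): Inner corner of two bare metal rails (9 mm high, 8 mm wide) on the dark glass stage, at the stage surface, 55 mm above the worktop; axes as imager's. Rear rail's face: x = 0, 188 mm to the right. Left rail's face: y = 0, 138 mm to the front. The sunk stage (walls 20 mm high) spans x -167 to 8, y -210 to 8 mm here. Plate home: its centre at x -42.6, y -64 mm.
- plate_center (a point): Centre of the loose white microplate, 7 mm above its underside. Plate 85 mm (its x) by 128 mm (its y) by 15 mm, 60 g (may vary), lying on the stage with its long side roughly along the rear rail, 14 to 35 mm from home in both directions, turned by up to 7 degrees.
- stick_grip (a point): Nudging stick: middle of its round grey handle (18 mm diameter, 72 mm long). The stick is 164 mm long, 60 g; z runs along it from tip to handle: white ball tip 12 mm wide, steel shaft 10 mm, black collar 22 mm wide 35 to 39 mm below this point, handle. It stands upright in its stand, a few degrees loose.
- stick_tip (a point): Centre of the white ball (12 mm diameter) at the lower end of the nudging stick, on its axis, 122 mm below stick_grip.
- stand_mouth (a point): Centre of the mouth of the stick's stand: a fixed upright metal tube on a dark round foot (68 mm wide), mouth 60 mm above the worktop, flared to 25 mm; bore below it 15 mm wide, floor 49 mm below the mouth. With the stick home its stick_grip is 79 mm above the mouth.
- hood_hinge (a point): Middle of the hood's hinge axis at the rear of the imager, 80 mm above the worktop; axes as imager's, the hinge axis is y.
- hood_edge (a point): Middle of the front edge of the hood's outer face, 213 mm from the hinge axis measured along the hood; that face lies 11 mm outside the hinge axis and looks to the rear and up while open. Hood: grey slab, 250 mm wide, 14 mm thick; a 90 mm wide lip stands 21 mm out beyond this edge. About 270 mm above the worktop while open.
- hood (a joint): Hood angle in rad: 0 open as found (60 degrees up), 1.05 fully shut. The hinge is stiff: once the stay is unlocked the hood stays where it is left and takes a few newtons at its front to lower. It cannot be lowered while the stay is locked.
- knuckle (a joint): Bend of the folding stay at its knuckle in rad: 0 locked (straight, a little past its centre), beyond 0.3 unlocked, about 2.7 with the hood shut. About 10 N on the knob bend it.
- stay_knob (a point): Middle of the black knob at the stay's knuckle: a level cylinder along imager's y, 13 mm thick, 36 mm long, outside the imager's left side (imager's y 130 to 166 mm), about 107 mm above the worktop. To unlock, push it 15 to 30 mm to the rear and down (imager's direction x 0.83, z -0.55).
- beaker_b: Bystander: standing glass beaker, 69 mm wide, 91 mm high. Origin at the centre of its foot.
- vial: Bystander: small standing vial with a green cap, 32 mm wide, 58 mm high. Origin at the centre of its foot.
- tube: Bystander: conical tube standing on its cap, 33 mm wide, 115 mm high. Origin at the centre of its foot.
There are look-alikes about, which are no part of the job. What is meant by the part that bears stick_grip is not blue or purple, and is the smaller of those in its own colour.

How it is judged:
By the outcome, as a careful person would: the job done as asked, in the order asked, and still so for the second after the job is handed in, with the robot touching nothing.
It also fails if it takes over 72 s, if anything falls off the work surface, if the arm or the gripper's body presses on something with over 40 N, if the wrist force passes 120 N, or if a joint passes its speed limit or range.

## Working session

There is one attempt and no reset: what is moved stays moved. The work goes in short steps, Python scripts to look and compute and a tool call to move; the robot and the scene stay as the last step left them, time stands still between calls to the robot, and variables do not carry over. Pictures are saved under pics/ and viewed, about 8 in all and at most 12, crops included, and the job is handed in when it is done.

Besides the shell and the picture viewer there is one more tool, called after "Call:" as name([rows], argument=value, ...), one row to a line, values as JSON. drive_tool: Moves the arm, as the interface text tells. Its arguments: {"type":"object","properties":{"deltas":{"type":"array","items":{"type":"array"}},"force":{"type":"number"}},"required":["deltas"]}

```bash
ls; mkdir -p pics
cat > h.py <<'E'
import numpy as np, cv2
from plant import r
from scipy.spatial.transform import Rotation as R
def snap(n,f=None):
    s=r.snapshot(n)
    if f: cv2.imwrite('pics/'+f,s['color'][:,:,::-1])
    return s
def foc(s): return 200/np.tan(np.radians(s['fov_y'])/2)
def proj(s,P):
    P=np.atleast_2d(P); E=np.array(s['extrinsics']); c=P@E[:3,:3].T+E[:3,3]
    f=foc(s); return np.c_[s['cx']+f*c[:,0]/-c[:,2], s['cy']-f*c[:,1]/-c[:,2]]
def ray(s,u,v):
    E=np.array(s['extrinsics']); f=foc(s)
    d=E[:3,:3].T@np.array([(u-s['cx'])/f,-(v-s['cy'])/f,-1]); o=-E[:3,:3].T@E[:3,3]
    return o,d/np.linalg.norm(d)
def onz(s,u,v,z):
    o,d=ray(s,u,v); return o+d*(z-o[2])/d[2]
def tri(s1,p1,s2,p2):
    o1,d1=ray(s1,*p1);o2,d2=ray(s2,*p2)
    t=np.linalg.lstsq(np.c_[d1,-d2],o2-o1,rcond=None)[0]
    a=o1+t[0]*d1;b=o2+t[1]*d2
    return (a+b)/2,np.linalg.norm(a-b)
E
python3 - <<'E'
from h import *
for n in ('scene','top'):
    s=snap(n,n+'0.png'); print(n,{k:v for k,v in s.items() if k not in('color','extrinsics')}); o,d=ray(s,320,200); print(o,d)
print(r.get_state())
E
```

```text
pics
scene {'fov_y': 48.23694504516303, 'cx': 324.74035509309886, 'cy': 199.83086385865332}
[-0.16389122  0.69515321  0.76074508] [ 0.60946292 -0.61762596 -0.49708462]
top {'fov_y': 55.13662139066263, 'cx': 323.37681900303613, 'cy': 195.62945777468468}
[ 0.35337656 -0.05147799  1.36445983] [ 0.17317294  0.02249685 -0.98463446]
{'clock': 0.1, 'q': array([-1.29219712,  0.68989257, -0.19449739,  1.56618086,  0.15731716,
        0.90247436, -0.21507706]), 'qd': array([ 0.00029865, -0.00428214, -0.00116585, -0.00351501,  0.00024636,
       -0.00133591, -0.00070319]), 'joint_torque': array([-3.56325902e-03, -5.28502750e+01, -1.27221253e+00, -1.53837508e+01,
       -5.26696688e-02,  1.97827496e-03,  3.31429305e-05]), 'tool_pos': array([0.1514062 , 0.60585735, 0.2490101 ]), 'eef_rot': array([ 0.0857508 ,  0.70183939, -0.0868567 ,  0.70180067]), 'contact_force': array([-0.2328353 ,  0.22053301,  0.17263787]), 'moment': array([0.03281839, 0.00519814, 0.02965077]), 'opening': 0.9991984393809327}
```

View pics/scene0.png

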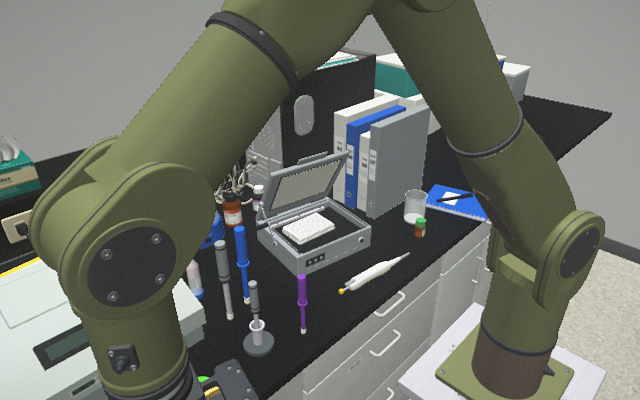

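View pics/top0.png

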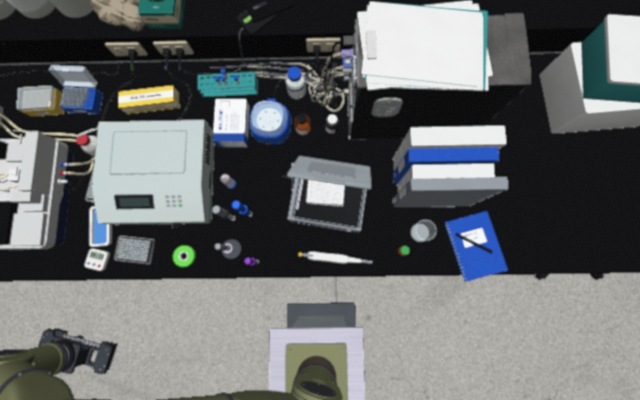

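The scene view shows the small grey stick in its stand at (256,310), the imager at about (315,230), the vial at (420,228) and the beaker at (415,205). In the top view the stand is at (232,248) and the imager at (328,195). I'll zoom in on both.

Run:
```python
import cv2
a=cv2.imread('pics/scene0.png')[140:340,180:440]; cv2.imwrite('pics/sc_crop.png',cv2.resize(a,None,fx=3,fy=3,interpolation=cv2.INTER_CUBIC))
a=cv2.imread('pics/top0.png')[140:280,205:395]; cv2.imwrite('pics/top_crop.png',cv2.resize(a,None,fx=4,fy=4,interpolation=cv2.INTER_CUBIC))
```

```text
(no output)
```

View pics/sc_crop.png

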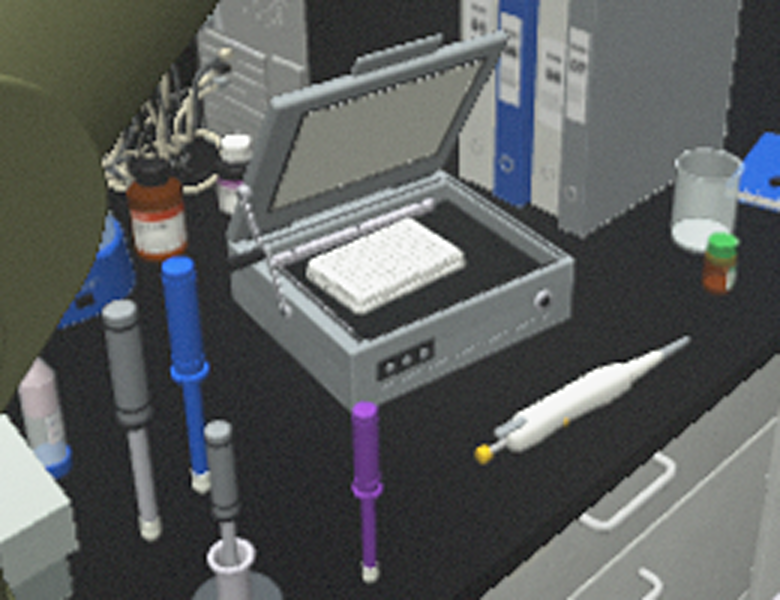

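View pics/top_crop.png

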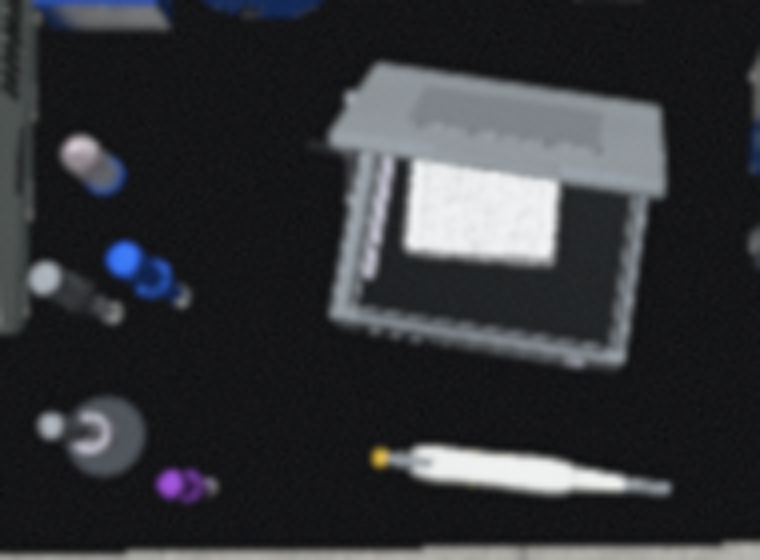

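The crops show the imager yawed about −9°, the plate on the stage, the knob at scene crop (245,255) and top crop (318,145), and the left rail as a light strip. The target stick stands in the ringed stand at scene crop (230,555).

```bash
cat >> h.py <<'E'
def S(x,y): return (180+(x+.5)/3-.5,140+(y+.5)/3-.5)
def T(x,y): return (205+(x+.5)/4-.5,140+(y+.5)/4-.5)
E
python3 - <<'E'
from h import *
a=snap('scene');b=snap('top')
np.set_printoptions(precision=4,suppress=True)
for n,p,q in [('rimFL',(358,346),(332,313)),('rimFR',(573,262),(623,358)),('handletop',(219,427),(51,426)),('mouth',(231,556),(91,432)),('knob',(245,255),(318,145)),('hoodTL',(276,100),(380,66)),('hoodTR',(503,38),(660,106)),
 ('plate FL',(358,306),(404,252)),('plateFR',(465,262),(553,264)),('plateRL',(308,268),(415,162))]:
    print(n,tri(a,S(*p),b,T(*q)))
print('mouth z60',onz(b,*T(91,432),.06),onz(a,*S(231,556),.06))
for z,p in [(.075,(332,313)),(.075,(623,358)),(.07,(404,248)),(.07,(555,262)),(.07,(415,162)),(.07,(560,180))]: print(z,onz(b,*T(*p),z))
print('foot',onz(b,*T(105,435),.005))
print('bystanders',onz(b,422,231,.09),onz(b,405,251,.058),onz(b,*T(105,175),.02))
E
```

```text
rimFL (array([0.5173, 0.086 , 0.0789]), np.float64(0.006551754459237942))
rimFR (array([ 0.4785, -0.1581,  0.0655]), np.float64(0.002165316383440469))
handletop (array([0.4223, 0.2952, 0.1735]), np.float64(0.001375277973628775))
mouth (array([0.4236, 0.2954, 0.0545]), np.float64(0.001555980616693129))
knob (array([0.6549, 0.0941, 0.1123]), np.float64(0.007978814852065495))
hoodTL (array([0.6836, 0.0298, 0.2341]), np.float64(0.015788967581216458))
hoodTR (array([ 0.632 , -0.1909,  0.2426]), np.float64(0.048422140582120916))
plate FL (array([0.5743, 0.0282, 0.0621]), np.float64(0.00072703206709233))
plateFR (array([ 0.5627, -0.1006,  0.0541]), np.float64(0.0002260087489093265))
plateRL (array([0.6538, 0.0182, 0.0618]), np.float64(0.000639240753221218))
mouth z60 [0.4239 0.2945 0.06  ] [0.4184 0.2981 0.06  ]
0.075 [0.5204 0.0886 0.075 ]
0.075 [ 0.4785 -0.1567  0.075 ]
0.07 [0.5762 0.0275 0.07  ]
0.07 [ 0.562  -0.1016  0.07  ]
0.07 [0.6516 0.0176 0.07  ]
0.07 [ 0.6336 -0.1076  0.07  ]
foot [0.424  0.2966 0.005 ]
bystanders [ 0.4678 -0.3592  0.09  ] [ 0.4042 -0.3058  0.058 ] [0.6559 0.3001 0.02  ]
```

```bash
cat >> h.py <<'E'
np.set_printoptions(precision=4,suppress=True)
PSI=np.radians(-9.69); C,Sn=np.cos(PSI),np.sin(PSI)
RI=np.array([[C,-Sn,0],[Sn,C,0],[0,0,1]])
O=np.array([.4995,-.034,0])+RI@[.117,0,0]
COR=np.array([.066,.101,.055])
def I2W(p): return O+RI@np.asarray(p,float)
def C2W(p): return I2W(COR+np.asarray(p,float))
def W2I(p): return RI.T@(np.asarray(p)-O)
def orient(yaw,tilt,flip=1):
    "tool x pointing down, tilted by tilt deg toward heading yaw(deg); jaw y horizontal"
    y,t=np.radians([yaw,tilt]); h=np.array([np.cos(y),np.sin(y),0])
    x=np.sin(t)*h-np.cos(t)*np.array([0,0,1]); Y=flip*np.array([-h[1],h[0],0]); return np.c_[x,Y,np.cross(x,Y)]
def delta(p,M,p0=None,M0=None):
    st=r.get_state()
    if p0 is None: p0=st['tool_pos']
    if M0 is None: M0=R.from_quat(st['eef_rot']).as_matrix()
    rv=np.degrees(R.from_matrix(M0.T@M).as_rotvec()); d=M0.T@(np.asarray(p)-p0)*100
    n=max(np.linalg.norm(rv)/7.1,np.linalg.norm(d)/4.1)
    print('turn',rv,'shift cm(start frame)',d,'rows>=',round(n,2))
E
python3 - <<'E'
from h import *
a=snap('scene');b=snap('top')
for n,p,q in [('purple',(366,410),(170,484)),('grey',(121,308),(45,278)),('blue',(178,266),(125,257))]: print(n,tri(a,S(*p),b,T(*q)))
for n,q in [('purple',(212,487)),('grey',(114,313)),('blue',(182,296))]: print(n,onz(b,*T(*q),.006))
M=R.from_quat(r.get_state()['eef_rot']).as_matrix();print(M)
for f in(1,-1): delta([.4235,.295,.22],orient(-9.7,0,f))
# overlay
g=cv2.resize(b['color'][140:280,205:395,::-1],None,fx=4,fy=4,interpolation=cv2.INTER_CUBIC)
g2=cv2.resize(a['color'][200:300,240:380,::-1],None,fx=4,fy=4,interpolation=cv2.INTER_CUBIC)
L=[([C2W(p) for p in ([-.138,0,.009],[0,0,.009],[0,-.188,.009])],(0,255,0)),([C2W(p) for p in ([-.138,.008,.009],[-.138,0,.009])],(0,255,0)),
([C2W(p) for p in ([-.167,-.21,.02],[-.167,.008,.02],[.008,.008,.02],[.008,-.21,.02],[-.167,-.21,.02])],(0,255,255)),
([I2W(p) for p in ([-.117,-.125,.075],[-.117,.125,.075],[.105,.125,.075],[.105,-.125,.075],[-.117,-.125,.075])],(0,0,255))]
for l,c in L:
    for gg,s,o in ((g,b,(205,140)),(g2,a,(240,200))):
        q=((proj(s,np.array(l))-o+.5)*4-.5).round().astype(int); cv2.polylines(gg,[q],False,c,1)
cv2.imwrite('pics/ov.png',np.hstack([g[0:420,270:700],cv2.resize(g2,(370,264)) if 0 else g2[:,:][:400,:370].copy() if 0 else np.vstack([cv2.resize(g2,(370,264)),np.zeros((156,370,3),np.uint8)])]))
E
```

```text
purple (array([0.3767, 0.2043, 0.1602]), np.float64(0.002027115029707463))
grey (array([0.532 , 0.2919, 0.2148]), np.float64(0.0014755692620579926))
blue (array([0.5473, 0.2313, 0.2144]), np.float64(0.001453260886987459))
purple [0.3774 0.2008 0.006 ]
grey [0.5323 0.2917 0.006 ]
blue [0.5467 0.2309 0.006 ]
[[-0.0001  0.2423  0.9702]
 [-0.0005  0.9702 -0.2423]
 [-1.     -0.0006  0.    ]]
turn [-4.322  -0.0006  0.0317] shift cm(start frame) [  2.9606 -23.5988  33.9387] rows>= 10.11
turn [175.678    0.0486   0.0009] shift cm(start frame) [  2.9606 -23.5988  33.9387] rows>= 24.74
```

View pics/ov.png

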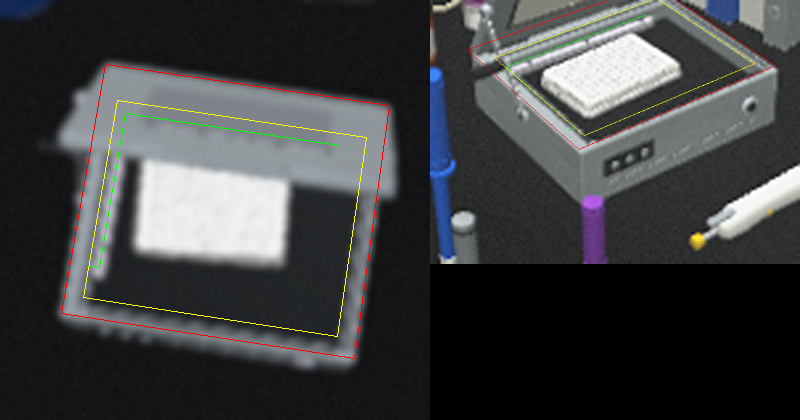

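The overlay agrees to a few mm in both views: the red rim, yellow stage and green rails line up with the image. Next I approach above the stick.

Call:
drive_tool([
  [[0,0,0],[0.27,-2.15,3.09],5],
  [[0,0,0],[0.27,-2.15,3.09],5],
  [[0,0,0],[0.27,-2.15,3.09],5],
  [[0,0,0],[0.27,-2.15,3.09],5],
  [[0,0,0],[0.27,-2.15,3.09],5],
  [[0,0,0],[0.27,-2.15,3.09],5],
  [[0,0,0],[0.27,-2.15,3.09],5],
  [[0,0,0],[0.27,-2.15,3.09],5],
  [[0,0,0],[0.27,-2.15,3.09],5],
  [[0,0,0],[0.27,-2.15,3.09],5],
  [[0,0,0],[0.27,-2.15,3.09],5],
  [[-4.3,0,0],[0,0,0],5],
])

```text
clock: 1.3
tool_pos: [0.4296, 0.2863, 0.2193]
eef_rot: [0.062, 0.703, -0.066, 0.705]
contact_force: [-0.4, 0.1, 0.5]
opening: 0.568
```

Run:
```python
from h import *
s=r.get_state(); print(s['tool_pos'],s['qd'],s['q']); delta([.4232,.295,.131],orient(-9.7,0))
```

```text
[0.4296 0.2863 0.2193] [ 0.0955  0.0139 -0.3673 -0.006   0.2181  0.0478  0.6372] [-0.5194  0.5983 -0.2577  1.9212  0.2487  0.6549  0.4561]
turn [-0.7147  0.2129  0.3239] shift cm(start frame) [ 8.8267  0.7923 -0.8154] rows>= 2.17
```

Call:
drive_tool([
  [[0,0,0],[0,0,0],5],
  [[0,0,0],[0,0,0],5],
  [[0,0,0],[0,0,0],5],
])

```text
clock: 1.55
tool_pos: [0.4229, 0.2961, 0.2202]
eef_rot: [0.06, 0.705, -0.059, 0.704]
contact_force: [-1.2, 0.4, -0.7]
opening: 0.566
```

Run:
```python
from h import *
delta([.4232,.295,.131],orient(-9.7,0))
b=snap('top','top1.png');a=snap('scene','scene1.png')
cv2.imwrite('pics/c1.png',np.hstack([cv2.resize(b['color'][190:290,190:290,::-1],(400,400),interpolation=2),cv2.resize(a['color'][230:370,200:340,::-1],(400,400),interpolation=2)]))
```

```text
turn [ 0.0324 -0.0368 -0.0772] shift cm(start frame) [ 8.9201 -0.1175  0.0495] rows>= 2.18
```

View pics/c1.png

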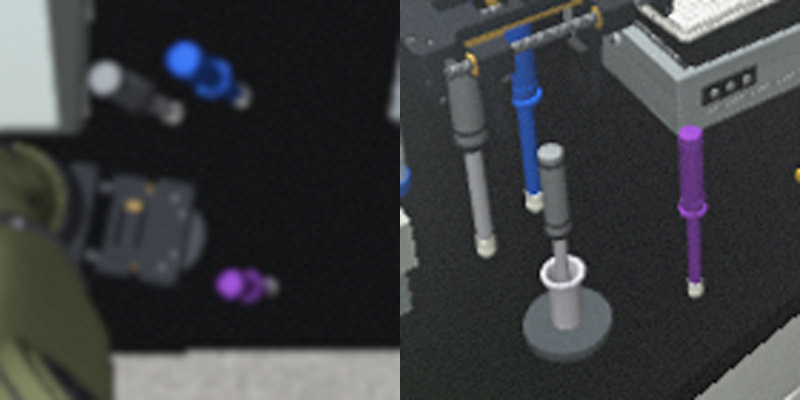

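The view shows the gripper over the small grey stick, whose top is at crop (550,150), and purple is clear of it. I'll check where the body is, then descend.

Run:
```python
from h import *
b=snap('top');a=snap('scene')
for z in(.28,.4):print(z,onz(b,190+150/4,190+230/4,z))
print((proj(a,[[.4229,.2961,.209],[.4229,.2961,.22]])-[200,230])*400/140)
```

```text
0.28 [0.4123 0.2358 0.28  ]
0.4 [0.4058 0.2041 0.4   ]
[[143.8372 108.4338]
 [142.5184  95.6705]]
```

Call:
drive_tool([
  [[0,0,0],[2,-0.03,0],5],
  [[0,0,0],[2.2,-0.03,0],5],
  [[0,0,0],[2.2,-0.03,0],5],
  [[0,0,0],[1.7,0,0],5],
  [[0,0,0],[0.7,0,0],5],
  [[0,0,0],[0,0,0],5],
  [[0,0,0],[0,0,0],5],
])

```text
clock: 2.33
tool_pos: [0.4237, 0.2942, 0.1323]
eef_rot: [0.06, 0.705, -0.06, 0.705]
contact_force: [0.5, -0.3, 0.4]
opening: 0.569
```

Call:
drive_tool([
  [[0,0,0],[0,0,0],1.0],
  [[0,0,0],[0,0,0],1.0],
  [[0,0,0],[0,0,0],1.0],
  [[0,0,0],[0,0,0],1.0],
  [[0,0,0],[0,0,0],1.0],
], force=35)

```text
clock: 2.75
tool_pos: [0.424, 0.2938, 0.1325]
eef_rot: [0.06, 0.704, -0.06, 0.705]
contact_force: [-0.0, -0.3, -0.2]
opening: 0.208
```

Call:
drive_tool([
  [[0,0,0],[-0.7,0,0],1.0],
  [[0,0,0],[-2,0,0],1.0],
  [[0,0,0],[-3,0,0],1.0],
  [[0,0,0],[-3,0,0],1.0],
  [[0,0,0],[-3,0,0],1.0],
  [[0,0,0],[-3,0,0],1.0],
  [[0,0,0],[-1,0,0],1.0],
  [[0,0,0],[0,0,0],1.0],
])

```text
clock: 3.42
tool_pos: [0.4249, 0.2946, 0.2923]
eef_rot: [0.062, 0.703, -0.059, 0.706]
contact_force: [0.4, -0.4, -0.6]
opening: 0.195
```

```bash
cat >> h.py <<'E'
TL=.1155
def tcp_for_tip(pc,tilt=35,L=TL):
    M=orient(-9.7,tilt); return C2W(pc)-L*M[:,0],M
def tip_now(L=TL):
    s=r.get_state(); M=R.from_quat(s['eef_rot']).as_matrix(); return W2I(s['tool_pos']+L*M[:,0])-COR
def c2tool(d,M=None):
    "corner-frame displacement (mm) -> tool shift cm at present orientation"
    if M is None: M=R.from_quat(r.get_state()['eef_rot']).as_matrix()
    return M.T@RI@np.asarray(d,float)/10
E
python3 - <<'E'
from h import *
b=snap('top');a=snap('scene')
g=b['color'].astype(int)
m=((g.min(2)>190)).astype(np.uint8); m[:170]=0;m[215:]=0;m[:,:300]=0;m[:,350:]=0
m[:,:]=np.where(cv2.connectedComponents(m)[1]==0,0,m)
print(m.sum())
c=max(cv2.findContours(m,0,1)[0],key=cv2.contourArea)[:,0]
lo=c[:,1].max(); 
# front edge: for each column max row; left edge: for each row min col
cols=np.unique(c[:,0])[3:-3]; F=np.array([(u,np.where(m[:,u])[0].max()+.5) for u in cols])
rows=np.unique(c[:,1])[3:-3]; Lf=np.array([(np.where(m[v])[0].min()-.5,v) for v in rows]); Rt=np.array([(np.where(m[v])[0].max()+.5,v) for v in rows]); Bk=np.array([(u,np.where(m[:,u])[0].min()-.5) for u in cols])
for n,P,z in (('front',F,.057),('left',Lf,.07),('right',Rt,.07),('rear',Bk,.07)):
    W=np.array([W2I(onz(b,*p,z))-COR for p in P])[:,:2]*1000
    k=0 if n in('left','right') else 1
    print(n,W[0],W[-1],np.polyfit(W[:,k],W[:,1-k],1), np.median(W,0))
# home outline pixels for reference
p,M=tcp_for_tip([-.140,-.07,.06]); s=r.get_state()
print('tcp target',p); delta(p,M)
p2,_=tcp_for_tip([-.140,-.07,.008]); print(p2)
E
```

```text
742
front [-112.9457  -41.2455] [-104.054  -144.9511] [  -0.0869 -118.0654] [-110.3783  -93.6984]
left [-51.7152 -26.6278] [-111.7212  -29.5266] [  0.0682 -21.3531] [-81.8415 -26.9506]
right [ -39.6494 -105.3144] [ -92.9082 -151.6048] [   0.3529 -123.8543] [ -62.9975 -149.9886]
rear [-38.6656 -29.758 ] [ -40.4434 -135.1355] [  0.004  -39.6169] [-40.0724 -82.8194]
tcp target [0.4818 0.0005 0.2096]
turn [ -0.0304 -34.9988   0.0279] shift cm(start frame) [  7.9507 -27.8638  10.6982] rows>= 7.53
[0.4818 0.0005 0.1576]
```

Call:
drive_tool([
  [[0,0,0],[0,-3.1,1.19],1],
  [[0,0,0],[0,-3.1,1.19],1],
  [[0,0,0],[0,-3.1,1.19],1],
  [[0,0,0],[0,-3.1,1.19],1],
  [[0,0,0],[0,-3.1,1.19],1],
  [[0,0,0],[0,-3.1,1.19],1],
  [[0,0,0],[0,-3.1,1.19],1],
  [[0,0,0],[0,-3.1,1.19],1],
  [[0,0,0],[0,-3.1,1.18],1],
  [[0,-7,0],[0,0,0],1],
  [[0,-7,0],[0,0,0],1],
  [[0,-7,0],[0,0,0],1],
])

```text
clock: 4.52
tool_pos: [0.4814, -0.0017, 0.2875]
eef_rot: [0.05, 0.57, -0.072, 0.817]
contact_force: [0.6, -1.7, -2.1]
opening: 0.194
```

Call:
drive_tool([
  [[0,-7,0],[0,0,0],1],
  [[0,-7,0],[0,0,0],1],
  [[0,0,0],[0,0,0],1],
  [[0,0,0],[0,0,0],1],
  [[0,0,0],[0,0,0],1],
])

```text
clock: 4.93
tool_pos: [0.4869, -0.0124, 0.2888]
eef_rot: [0.036, 0.544, -0.089, 0.834]
contact_force: [0.5, 1.0, -0.4]
opening: 0.192
```

Run:
```python
from h import *
print(r.get_state()['q'], tip_now()*1000); p,M=tcp_for_tip([-.140,-.09,.008]);delta(p,M)
a=snap('scene','s2.png');b=snap('top','t2.png')
P=[I2W(COR+tip_now()),r.get_state()['tool_pos']]
g=a['color'][:,:,::-1].copy()
for q in proj(a,P): cv2.circle(g,tuple(q.round().astype(int)),2,(0,0,255),-1)
cv2.imwrite('pics/c2.png',cv2.resize(g[120:300,200:420],None,fx=3.3,fy=3.3,interpolation=2))
```

```text
[-0.2374  0.348   0.0693  2.2846  0.8846  0.1998  0.3677] [-152.1901  -86.6138  128.362 ]
turn [  0.0363 -11.0224   2.392 ] shift cm(start frame) [11.7205 -0.3518 -5.9845] rows>= 3.21
```

View pics/c2.png

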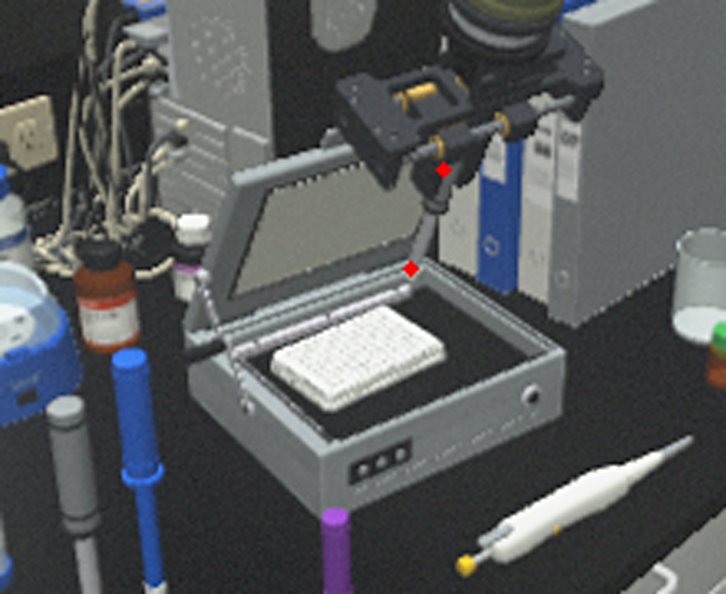

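The tip projects correctly at (410,268) in the crop, but the tilt stalled at about 24° because joint 6 is nearly straight. I'll go lower first, where the wrist has more room, and keep checking.

Run:
```python
from h import *
print(c2tool(np.array([-142,-92,30])-tip_now()*1000))
```

```text
[ 9.429  -0.1324 -3.1381]
```

Call:
drive_tool([
  [[0,0,0],[2.4,0,-0.8],1],
  [[0,0,0],[2.4,0,-0.8],1],
  [[0,0,0],[2.4,-0.1,-0.8],1],
  [[0,0,0],[2.2,0,-0.7],1],
  [[0,-4,0],[0,0,0],1],
  [[0,-4,0],[0,0,0],1],
  [[0,-4,0],[0,0,0],1],
  [[0,0,0],[0,0,0],1],
])

```text
clock: 5.7
tool_pos: [0.476, -0.0259, 0.2351]
eef_rot: [0.015, 0.503, -0.106, 0.858]
contact_force: [-0.9, -0.5, -0.6]
opening: 0.196
```

```bash
cat > st.py <<'E'
from h import *
s=r.get_state(); M=R.from_quat(s['eef_rot']).as_matrix(); h=RI.T@M[:,0]
print('t',s['clock'],'q',s['q'],'tip mm',tip_now()*1000,'F imager',RI.T@s['contact_force'],'tilt',np.degrees(np.arctan2(h[0],-h[2])),'side',np.degrees(np.arcsin(h[1])))
E
python3 st.py
```

```text
t 5.7 q [-0.0346  0.4834 -0.2781  2.4627  2.084   0.4754 -0.899 ] tip mm [-150.6378 -106.7386   80.04  ] F imager [-0.8195 -0.667  -0.5525] tilt 29.613039219613462 side -4.835181759382222
```

Call:
drive_tool([
  [[0,0,0],[0,0,0],1],
  [[0,0,0],[0,0,0],1],
])

```text
clock: 5.87
tool_pos: [0.4782, -0.0281, 0.2363]
eef_rot: [0.015, 0.503, -0.109, 0.857]
contact_force: [0.4, 0.2, -0.4]
opening: 0.194
```

```bash
python3 st.py
python3 - <<'E'
from h import *
p,M=tcp_for_tip([-.142,-.092,.03]);delta(p,M)
E
```

```text
t 5.8667 q [-0.0414  0.4816 -0.2631  2.456   2.076   0.4685 -0.8894] tip mm [-148.0129 -109.101    81.3241] F imager [ 0.3318  0.2514 -0.4048] tilt 29.676674416971714 side -5.1407241094521385
turn [ 0.9014 -5.3487  5.1012] shift cm(start frame) [ 4.6805  1.1354 -3.0774] rows>= 1.39
```

Call:
drive_tool([
  [[0,0,0],[1.56,0.38,-1.03],1],
  [[0,0,0],[1.56,0.38,-1.03],1],
  [[0,0,0],[1.56,0.38,-1.02],1],
  [[0.45,-2.7,2.55],[0,0,0],1],
  [[0.45,-2.65,2.55],[0,0,0],1],
  [[0,0,0],[0,0,0],1],
  [[0,0,0],[0,0,0],1],
  [[0,0,0],[0,0,0],1],
])

```text
clock: 6.53
tool_pos: [0.4792, -0.016, 0.1722]
eef_rot: [0.02, 0.488, -0.091, 0.868]
contact_force: [-0.0, -0.1, -1.6]
opening: 0.192
```

```bash
python3 st.py
python3 - <<'E'
from h import *
p,M=tcp_for_tip([-.138,-.092,.008]);delta(p,M)
E
```

```text
t 6.5333 q [ 0.2131  0.7551 -0.7555  2.5464  2.1227  0.9289 -0.9876] tip mm [-145.6483  -92.5305   18.8653] F imager [-0.021  -0.1553 -1.6059] tilt 31.55961967600498 side -2.914091114695549
turn [ 1.2978 -3.4698  2.8715] shift cm(start frame) [ 1.3574 -0.4517 -0.6197] rows>= 0.66
```

Run:
```python
from h import *
print(c2tool([20,0,-10]))
```

```text
[1.8964 0.0717 1.1826]
```

Call:
drive_tool([
  [[0,0,0],[0.95,0.04,0.6],1],
  [[0,0,0],[0.95,0.04,0.6],1],
  [[0.5,-1.5,1.4],[0,0,0],1],
  [[0.5,-1.5,1.4],[0,0,0],1],
  [[0,0,0],[0,0,0],1],
  [[0,0,0],[0,0,0],1],
])

```text
clock: 7.03
tool_pos: [0.4986, -0.0188, 0.1623]
eef_rot: [0.036, 0.464, -0.073, 0.882]
contact_force: [0.3, 0.9, -0.9]
opening: 0.192
```

```bash
python3 st.py
python3 - <<'E'
from h import *
p,M=tcp_for_tip([-.120,-.092,.008]);delta(p,M)
print(c2tool([10,0,0]),c2tool([0,10,0]),c2tool([0,0,10]))
E
```

```text
t 7.0333 q [ 0.2746  0.8243 -0.7907  2.5533  2.2483  1.012  -1.0326] tip mm [-120.9994  -86.2279   12.16  ] F imager [ 0.1225  0.8982 -0.9163] tilt 34.50340170608542 side -0.04814749044513556
turn [ 0.4379 -0.4968  0.0406] shift cm(start frame) [ 0.4004 -0.5835 -0.2578] rows>= 0.18
[ 0.5665 -0.0057  0.8241] [-0.0008  1.      0.0075] [-0.8241 -0.0049  0.5664]
```

Call:
drive_tool([
  [[0,0,0],[0.33,-0.5,-0.23],1],
  [[0,0,0],[0,0,0],1],
  [[0,0,0],[0.17,0,0.25],1],
  [[0,0,0],[0.17,0,0.25],1],
  [[0,0,0],[0.17,0,0.25],1],
  [[0,0,0],[0.17,0,0.25],1],
  [[0,0,0],[0.17,0,0.25],1],
  [[0,0,0],[0.17,0,0.25],1],
  [[0,0,0],[0.17,0,0.25],1],
  [[0,0,0],[0,0,0],1],
  [[0,0,0],[0,0,0],1],
])

```text
clock: 7.95
tool_pos: [0.5185, -0.0256, 0.1582]
eef_rot: [0.038, 0.464, -0.071, 0.882]
contact_force: [-1.8, 1.9, -0.3]
opening: 0.193
```

```bash
python3 st.py
python3 - <<'E'
from h import *
a=snap('scene','s3.png');b=snap('top','t3.png')
cv2.imwrite('pics/c3.png',np.hstack([cv2.resize(b['color'][155:225,280:380,::-1],(400,280),interpolation=2),cv2.resize(a['color'][180:250,260:360,::-1],(400,280),interpolation=2)]))
E
```

```text
t 7.95 q [ 0.3277  0.8407 -0.8091  2.4958  2.2435  0.9794 -0.9517] tip mm [-100.3411  -89.026     7.9746] F imager [-2.0643  1.5865 -0.3113] tilt 34.474258973840534 side 0.2484400480285271
```

View pics/c3.png

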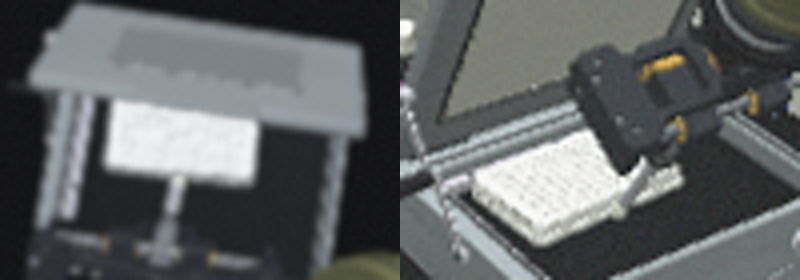

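The ball touches the plate's front edge near its middle and the plate has moved back. I'll keep pushing to the rear rail.

Call:
drive_tool([
  [[0,0,0],[0.14,0,0.21],1],
  [[0,0,0],[0.14,0,0.21],1],
  [[0,0,0],[0.14,0,0.21],1],
  [[0,0,0],[0.11,0,0.16],1],
  [[0,0,0],[0,0,0],1],
])

```text
clock: 8.47
tool_pos: [0.5247, -0.0262, 0.1597]
eef_rot: [0.036, 0.465, -0.069, 0.882]
contact_force: [-20.5, 3.8, 25.4]
opening: 0.194
```

```bash
python3 st.py
```

```text
t 8.4667 q [ 0.3349  0.8336 -0.8039  2.4753  2.2392  0.9531 -0.9244] tip mm [-94.2308 -88.2522   9.4112] F imager [-20.8823   0.27    25.4084] tilt 34.39141225539589 side 0.3841209100798605
```

Call:
drive_tool([
  [[0,0,0],[0.11,0,0.16],1],
  [[0,0,0],[0.06,0,0.08],1],
  [[0,0,0],[0,0,0],1],
  [[0,0,0],[0,0,0],1],
])

```text
clock: 8.8
tool_pos: [0.5279, -0.0264, 0.1608]
eef_rot: [0.035, 0.464, -0.069, 0.883]
contact_force: [-24.4, 2.5, 35.0]
opening: 0.194
```

```bash
python3 st.py
```

```text
t 8.8 q [ 0.3368  0.8314 -0.8022  2.4677  2.2386  0.947  -0.9166] tip mm [-90.8261 -87.9714  10.6975] F imager [-24.4791  -1.674   34.9671] tilt 34.546552832338904 side 0.39806769636601064
```

Call:
drive_tool([
  [[0,0,0],[-0.41,0,-0.28],1],
  [[0,0,0],[-0.4,0,-0.6],1],
  [[0,0,0],[-0.3,0,-0.5],1],
  [[0,0,0],[0,0,0],1],
  [[0,0,0],[0,0,0],1],
], force=60)

```text
clock: 9.22
tool_pos: [0.5139, -0.0256, 0.1604]
eef_rot: [0.037, 0.463, -0.072, 0.883]
contact_force: [-4.7, 0.3, 11.2]
opening: 0.188
```

```bash
python3 st.py
python3 - <<'E'
from h import *
a=snap('scene','s4.png');b=snap('top','t4.png')
P=[I2W(COR+tip_now()),r.get_state()['tool_pos']]
k=[]
for s,(x0,y0,w,h) in ((b,(280,155,100,75)),(a,(260,170,100,75))):
    g=cv2.resize(s['color'][y0:y0+h,x0:x0+w,::-1],(w*4,h*4),interpolation=2)
    for q in proj(s,P): cv2.circle(g,tuple(((q-[x0,y0])*4).round().astype(int)),2,(0,0,255),-1)
    L=[[-.085,0,.015],[-.085,-.128,.015],[-.0,-.128,.015],[0,0,.015]]
    cv2.polylines(g,[((proj(s,np.array([C2W(p) for p in L]))-[x0,y0])*4).round().astype(int)],True,(0,255,0),1)
    k.append(g)
cv2.imwrite('pics/c4.png',np.hstack(k))
E
```

```text
t 9.2167 q [ 0.3244  0.8378 -0.8156  2.5109  2.2414  0.9946 -0.9638] tip mm [-104.5284  -90.0475   10.4641] F imager [-4.7032 -0.5118 11.1599] tilt 34.67979454114149 side 0.12427319227973915
```

View pics/c4.png

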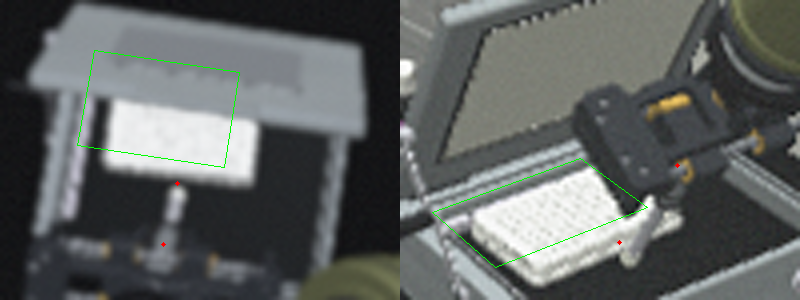

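The ball now sits lower and further back than expected. The stick slipped in the pads, and the ball wedged on the glass with the plate still about 15 mm short. I'll lift it and measure the true tip.

Call:
drive_tool([
  [[0,0,0],[-0.8,0,0.55],1],
  [[0,0,0],[-0.8,0,0.55],1],
  [[0,0,0],[0,0,0],1],
  [[0,0,0],[0,0,0],1],
])

```text
clock: 9.65
tool_pos: [0.514, -0.0256, 0.1792]
eef_rot: [0.038, 0.463, -0.073, 0.882]
contact_force: [0.1, -0.3, -0.6]
opening: 0.191
```

```bash
python3 st.py
python3 - <<'E'
from h import *
a=snap('scene','s5.png');b=snap('top','t5.png')
P=[I2W(COR+tip_now())]
k=[]
for s,(x0,y0,w,h) in ((b,(300,175,50,50)),(a,(290,200,50,50))):
    g=cv2.resize(s['color'][y0:y0+h,x0:x0+w,::-1],(w*8,h*8),interpolation=2)
    for q in proj(s,P): print(q); cv2.circle(g,tuple(((q-[x0,y0]+.5)*8-.5).round().astype(int)),2,(0,0,255),-1)
    k.append(g)
cv2.imwrite('pics/c5.png',np.hstack(k))
E
```

```text
t 9.65 q [ 0.3344  0.7784 -0.8165  2.4954  2.2029  0.9287 -0.9305] tip mm [-104.5102  -90.0623   29.1371] F imager [ 0.1106 -0.3197 -0.5555] tilt 34.594490562742344 side 0.12537002971720548
[324.1409 200.0878]
[314.9254 225.1843]
```

View pics/c5.png

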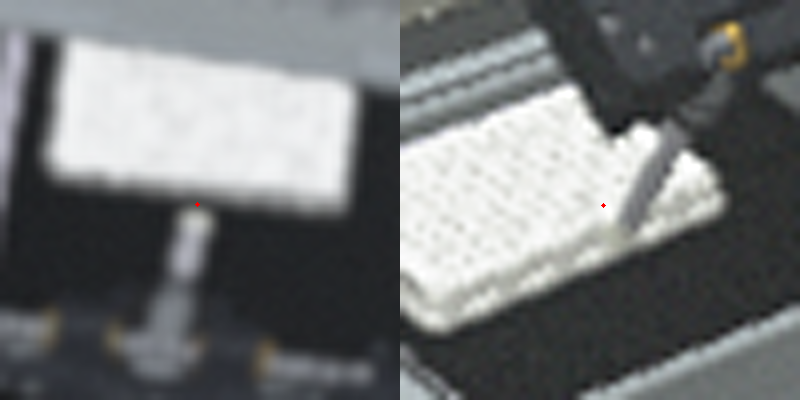

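The true ball is at top pixel (323.9,201.8) and scene pixel (317.2,228.5). I'll triangulate it.

Run:
```python
from h import *
a=snap('scene');b=snap('top')
P,e=tri(a,(317.25,228.5),b,(323.9,201.8)); print(P,e,(W2I(P)-COR)*1000)
s=r.get_state(); M=R.from_quat(s['eef_rot']).as_matrix(); print('tip in tool frame mm',M.T@(P-s['tool_pos'])*1000)
# calibration check: stage/plate front-left corner etc at z.07: plate mask edges
```

```text
[ 0.5721 -0.0365  0.0754] 0.0039060158451179995 [-111.0119  -91.2526   20.4153]
tip in tool frame mm [118.7555  -1.3988  -9.1512]
```

```bash
cat >> h.py <<'E'
TV=np.array([.1166,-.001,-.0074])
def tipc(tv=None):
    s=r.get_state(); M=R.from_quat(s['eef_rot']).as_matrix(); return (W2I(s['tool_pos']+M@(TV if tv is None else tv))-COR)*1000
def plate(z=.07,ulo=300,uhi=350):
    b=snap('top'); g=b['color'].astype(int); m=(g.min(2)>175).astype(np.uint8); m[:165]=0;m[215:]=0;m[:,:ulo]=0;m[:,uhi:]=0
    n,l,stt,_=cv2.connectedComponentsWithStats(m); m=(l==1+np.argmax(stt[1:,4])).astype(np.uint8)
    us=np.where(m.any(0))[0]
    F=np.array([(u,np.where(m[:,u])[0].max()+.5) for u in us[3:-3]])
    W=np.array([W2I(onz(b,*p,.056))-COR for p in F])[:,:2]*1000
    for _ in range(3):
        c=np.polyfit(W[:,1],W[:,0],1); e=abs(W[:,0]-np.polyval(c,W[:,1])); W=W[e<max(1.5,1.5*np.median(e))]
    vs=np.unique(F[:,1].astype(int)); v1=int(np.percentile(F[:,1],20)); 
    rows=range(v1-10,v1-2)
    Lf=np.array([W2I(onz(b,np.where(m[v])[0].min()-.5,v,.07))-COR for v in rows])*1000
    Rt=np.array([W2I(onz(b,np.where(m[v])[0].max()+.5,v,.07))-COR for v in rows])*1000
    print('front x at y=-64:',np.polyval(c,-64),'-94:',np.polyval(c,-94),'yaw deg',-np.degrees(np.arctan(c[0])),'left y',np.median(Lf[:,1]),'right y',np.median(Rt[:,1]),'n',len(W))
E
sed -i 's/tip mm.,tip_now()\*1000/tip mm'"'"',tipc()/' st.py; python3 st.py
python3 - <<'E'
from h import *
plate()
E
```

```text
t 9.85 q [ 0.3343  0.7796 -0.8167  2.4959  2.2027  0.9283 -0.9302] tip mm [-110.7909  -90.8505   23.1832] F imager [ 0.1501 -0.6207 -1.9568] tilt 34.478112019870444 side 0.16005671460696433
front x at y=-64: -93.21801406964589 -94: -91.86448288366799 yaw deg 2.5833022339612 left y -23.52455722832424 right y -149.13140651945474 n 26
```

Call:
drive_tool([
  [[0,0,0],[0.5,0.8,-0.34],1],
  [[0,0,0],[0.5,0,-0.34],1],
  [[0,0,0],[0.28,0,0.41],1],
  [[0,0,0],[0.28,0,0.41],1],
  [[0,0,0],[0.11,0,0.16],1],
  [[0,0,0],[0.11,0,0.16],1],
  [[0,0,0],[0,0,0],1],
  [[0,0,0],[0,0,0],1],
])

```text
clock: 10.57
tool_pos: [0.5284, -0.0195, 0.1672]
eef_rot: [0.038, 0.464, -0.072, 0.882]
contact_force: [-1.0, 0.8, 0.1]
opening: 0.188
```

```bash
python3 st.py
```

```text
t 10.5667 q [ 0.3186  0.8127 -0.8047  2.4606  2.2068  0.9355 -0.9173] tip mm [-97.0074 -82.4858  11.9553] F imager [-1.1328  0.6652  0.1151] tilt 34.51414378160878 side 0.20503024401971529
```

Call:
drive_tool([
  [[0,0,0],[0.11,0,0.16],1],
  [[0,0,0],[0.11,0,0.16],1],
  [[0,0,0],[0,0,0],1],
])

```text
clock: 10.82
tool_pos: [0.5312, -0.0187, 0.1667]
eef_rot: [0.038, 0.465, -0.07, 0.882]
contact_force: [-4.1, 2.9, -1.6]
opening: 0.193
```

```bash
python3 st.py
```

```text
t 10.8167 q [ 0.3207  0.8124 -0.802   2.4504  2.2053  0.923  -0.906 ] tip mm [-94.5904 -80.877   11.2792] F imager [-4.5238  2.1781 -1.6445] tilt 34.34841068225728 side 0.3809426882089491
```

Call:
drive_tool([
  [[0,0,0],[0.11,0,0.16],1],
  [[0,0,0],[0.06,0,0.08],1],
  [[0,0,0],[0,0,0],1],
])

```text
clock: 11.07
tool_pos: [0.5323, -0.0189, 0.1662]
eef_rot: [0.037, 0.467, -0.069, 0.881]
contact_force: [-9.6, 3.3, 4.3]
opening: 0.188
```

```bash
python3 st.py
```

```text
t 11.0667 q [ 0.3223  0.8117 -0.7998  2.4451  2.2029  0.9146 -0.898 ] tip mm [-93.9019 -80.8094  10.5916] F imager [-9.9893  1.6147  4.2586] tilt 34.15998553813685 side 0.41741930468767996
```

Run:
```python
from h import *
plate()
```

```text
front x at y=-64: -90.43491571638484 -94: -89.61681119145646 yaw deg 1.5620774073096237 left y -21.24218198821508 right y -145.7264012601907 n 19
```

Call:
drive_tool([
  [[0,0,0],[-0.7,0,-0.9],1],
  [[0,0,0],[0,0,0],1],
  [[0,0,0],[0,-2.9,0],1],
  [[0,0,0],[0,-2.9,0],1],
  [[0,0,0],[0,-2.9,0],1],
  [[0,0,0],[0,0,0],1],
  [[0,0,0],[1.15,0,1.65],1],
  [[0,0,0],[1.15,0,1.65],1],
  [[0,0,0],[1.15,0,1.65],1],
  [[0,0,0],[0,0,0],1],
  [[0,0,0],[0,0,0],1],
])

```text
clock: 12.03
tool_pos: [0.5711, -0.1152, 0.1681]
eef_rot: [0.038, 0.463, -0.073, 0.883]
contact_force: [-0.7, -0.1, -0.7]
opening: 0.189
```

```bash
python3 st.py
python3 - <<'E'
from h import *
print(c2tool([10,0,0]),c2tool([0,10,0]),c2tool([0,0,10])); plate()
E
```

```text
t 12.0333 q [ 0.5352  0.7993 -0.7147  2.3141  2.3188  0.7028 -0.7199] tip mm [ -38.4819 -169.7909   12.9773] F imager [-0.6222 -0.2283 -0.6834] tilt 34.69455941923054 side 0.09401057154557439
[ 0.5692 -0.0044  0.8222] [0.0016 1.     0.0043] [-0.8222 -0.0011  0.5692]
front x at y=-64: -87.1690079884974 -94: -81.07043034226844 yaw deg 11.490845855740352 left y -21.79833978815182 right y -144.69730968079625 n 13
```

Call:
drive_tool([
  [[0,0,0],[-0.4,0.7,-0.57],1],
  [[0,0,0],[0.08,0.6,-0.05],1],
  [[0,0,0],[0,0.3,0],1],
  [[0,0,0],[0,0.3,0],1],
  [[0,0,0],[0,0.3,0],1],
  [[0,0,0],[0,0.3,0],1],
  [[0,0,0],[0,0.3,0],1],
  [[0,0,0],[0,0.3,0],1],
  [[0,0,0],[0,0,0],1],
])

```text
clock: 12.83
tool_pos: [0.568, -0.0828, 0.1666]
eef_rot: [0.037, 0.464, -0.073, 0.882]
contact_force: [-0.5, -2.0, -0.1]
opening: 0.19
```

```bash
python3 st.py
python3 - <<'E'
from h import *
plate()
E
```

```text
t 12.8333 q [ 0.4637  0.8038 -0.732   2.3376  2.2778  0.7596 -0.7613] tip mm [ -47.2222 -138.3169   11.4239] F imager [-0.1227 -2.0633 -0.0766] tilt 34.56679778263424 side 0.1318001176049996
front x at y=-64: -84.27227102667189 -94: -79.6564856607125 yaw deg 8.746909941690083 left y 0.7264098901477931 right y -131.06079248366177 n 12
```

Call:
drive_tool([
  [[0,0,0],[0,0.2,0],1],
  [[0,0,0],[0,0.2,0],1],
  [[0,0,0],[0,0,0],1],
])

```text
clock: 13.13
tool_pos: [0.5681, -0.0814, 0.1666]
eef_rot: [0.037, 0.464, -0.075, 0.882]
contact_force: [-2.1, -5.2, 1.4]
opening: 0.191
```

```bash
python3 st.py
```

```text
t 13.1333 q [ 0.4555  0.8037 -0.7306  2.3378  2.2702  0.7659 -0.7643] tip mm [ -47.2813 -137.4437   11.356 ] F imager [-1.1833 -5.5278  1.3945] tilt 34.57908943597474 side -0.14522198689572458
```

Call:
drive_tool([
  [[0,0,0],[0,0.15,0],1],
  [[0,0,0],[0,0.1,0],1],
  [[0,0,0],[0,0,0],1],
])

```text
clock: 13.38
tool_pos: [0.5683, -0.0806, 0.1665]
eef_rot: [0.037, 0.463, -0.077, 0.882]
contact_force: [-2.7, -7.2, 2.3]
opening: 0.19
```

```bash
python3 st.py
```

```text
t 13.3833 q [ 0.4502  0.8036 -0.7295  2.3379  2.2653  0.7699 -0.7661] tip mm [ -47.2909 -137.0098   11.3149] F imager [-1.4916 -7.591   2.2993] tilt 34.58915705761574 side -0.33287333312859496
```

Call:
drive_tool([
  [[0,0,0],[0,-1.2,0],1],
  [[0,0,0],[0,0,0],1],
  [[0,0,0],[-1.15,0,-1.65],1],
  [[0,0,0],[-1.15,0,-1.65],1],
  [[0,0,0],[-1.15,0,-1.65],1],
  [[0,0,0],[0,0,0],1],
  [[0,0,0],[0,3.2,0],1],
  [[0,0,0],[0,3.2,0],1],
  [[0,0,0],[0,3.2,0],1],
  [[0,0,0],[0,0.8,0],1],
  [[0,0,0],[0,0,0],1],
  [[0,0,0],[0,0,0],1],
])

```text
clock: 14.38
tool_pos: [0.5244, 0.0247, 0.1669]
eef_rot: [0.037, 0.464, -0.072, 0.882]
contact_force: [-0.1, -0.4, -0.7]
opening: 0.187
```

```bash
python3 st.py
python3 - <<'E'
from h import *
plate(ulo=295)
E
```

```text
t 14.3833 q [ 0.2011  0.8192 -0.8216  2.4609  2.1288  0.9894 -0.9713] tip mm [-108.2717  -39.4946   11.6784] F imager [-0.0584 -0.3987 -0.6585] tilt 34.552253652028995 side 0.22338836827355069
front x at y=-64: -89.75434448139042 -94: -89.36715659595589 yaw deg 0.7394333360868987 left y 1.555348231182918 right y -131.06079248366177 n 29
```

Call:
drive_tool([
  [[0,0,0],[0.28,0,0.41],1],
  [[0,0,0],[0.28,0,0.41],1],
  [[0,0,0],[0.11,0,0.16],1],
  [[0,0,0],[0,0,0],1],
])

```text
clock: 14.77
tool_pos: [0.5364, 0.0208, 0.167]
eef_rot: [0.038, 0.464, -0.074, 0.882]
contact_force: [-0.5, -0.1, -0.2]
opening: 0.191
```

```bash
python3 st.py
```

```text
t 14.7667 q [ 0.2156  0.8173 -0.8095  2.4273  2.126   0.9606 -0.9353] tip mm [-95.7448 -41.6424  11.7507] F imager [-0.4457 -0.1393 -0.1959] tilt 34.57068083856257 side 0.06600865390924487
```

Call:
drive_tool([
  [[0,0,0],[0.11,0,0.16],1],
  [[0,0,0],[0.06,0,0.08],1],
  [[0,0,0],[0,0,0],1],
])

```text
clock: 15.02
tool_pos: [0.5378, 0.0213, 0.1665]
eef_rot: [0.037, 0.465, -0.072, 0.882]
contact_force: [-4.4, -0.3, 2.0]
opening: 0.191
```

```bash
python3 st.py
```

```text
t 15.0167 q [ 0.2165  0.8172 -0.8076  2.4217  2.1243  0.9533 -0.927 ] tip mm [-94.7412 -40.7758  11.1312] F imager [-4.2776 -1.0042  2.0034] tilt 34.424407781163396 side 0.1398487381809248
```

Call:
drive_tool([
  [[0,0,0],[0.11,0,0.16],1],
  [[0,0,0],[0,0,0],1],
])

```text
clock: 15.18
tool_pos: [0.5387, 0.0215, 0.166]
eef_rot: [0.037, 0.466, -0.072, 0.881]
contact_force: [-5.6, -0.3, 0.8]
opening: 0.188
```

```bash
python3 st.py
```

```text
t 15.1833 q [ 0.2177  0.8172 -0.806   2.4176  2.1231  0.9474 -0.9212] tip mm [-94.1359 -40.4079  10.4991] F imager [-5.4634 -1.2289  0.832 ] tilt 34.2846875221201 side 0.18915397201515563
```

Call:
drive_tool([
  [[0,0,0],[-0.55,0,-0.8],1],
  [[0,0,0],[0,-2.7,0],1],
  [[0,0,0],[0,-2.7,0],1],
  [[0,0,0],[0,0,0],1],
  [[0,0,0],[0.28,0,0.41],1],
  [[0,0,0],[0.16,0,0.24],1],
  [[0,0,0],[0.11,0,0.16],1],
  [[0,0,0],[0,0,0],1],
])

```text
clock: 15.85
tool_pos: [0.5297, -0.0314, 0.1659]
eef_rot: [0.037, 0.466, -0.072, 0.881]
contact_force: [-7.7, -0.9, 1.5]
opening: 0.191
```

```bash
python3 st.py
```

```text
t 15.85 q [ 0.3493  0.8114 -0.7955  2.4533  2.2239  0.9108 -0.8951] tip mm [-94.2132 -94.0641  10.3253] F imager [-7.4804 -2.2231  1.5287] tilt 34.210632989435986 side 0.1744647826039094
```

Call:
drive_tool([
  [[0,0,0],[-0.68,0,-0.95],1],
  [[0,0,0],[0,0,0],1],
  [[0,0,0],[0,-3,0],1],
  [[0,0,0],[0,-3.1,0],1],
  [[0,0,0],[0,0,0],1],
  [[0,0,0],[1.15,0,1.65],1],
  [[0,0,0],[1.15,0,1.65],1],
  [[0,0,0],[1.15,0,1.65],1],
  [[0,0,0],[0,0,0],1],
  [[0,0,0],[0,0.7,0],1],
  [[0,0,0],[0,0.5,0],1],
  [[0,0,0],[0,0,0],1],
])

```text
clock: 16.85
tool_pos: [0.572, -0.0853, 0.1669]
eef_rot: [0.037, 0.464, -0.07, 0.882]
contact_force: [0.5, -0.2, -0.4]
opening: 0.186
```

```bash
python3 st.py
```

```text
t 16.85 q [ 0.4717  0.8031 -0.728   2.3245  2.279   0.7412 -0.7454] tip mm [ -42.9629 -139.7172   11.651 ] F imager [ 0.5195 -0.1377 -0.4016] tilt 34.51031688806012 side 0.375021158805855
```

Call:
drive_tool([
  [[0,0,0],[0,0.3,0],1],
  [[0,0,0],[0,0.2,0],1],
  [[0,0,0],[0,0,0],1],
])

```text
clock: 17.1
tool_pos: [0.5723, -0.0834, 0.1666]
eef_rot: [0.037, 0.464, -0.073, 0.882]
contact_force: [-2.0, -0.8, -0.1]
opening: 0.19
```

```bash
python3 st.py
```

```text
t 17.1 q [ 0.4621  0.8034 -0.7263  2.3242  2.2704  0.7476 -0.749 ] tip mm [ -42.9619 -138.3142   11.3261] F imager [-1.8199 -1.149  -0.0897] tilt 34.49779857534885 side 0.09890317699854032
```

Call:
drive_tool([
  [[0,0,0],[0,0.2,0],1],
  [[0,0,0],[0,0.2,0],1],
  [[0,0,0],[0,0,0],1],
])

```text
clock: 17.35
tool_pos: [0.5727, -0.082, 0.1665]
eef_rot: [0.037, 0.464, -0.075, 0.882]
contact_force: [-2.9, -5.1, 1.4]
opening: 0.189
```

```bash
python3 st.py
```

```text
t 17.35 q [ 0.4538  0.8034 -0.7249  2.3238  2.2626  0.7538 -0.7518] tip mm [ -42.7908 -137.4005   11.2848] F imager [-1.9614 -5.4651  1.4275] tilt 34.518792905378966 side -0.18104293006250108
```

The plate is hard against both rails: the left and right rear contacts agree within 0.1 mm, and the left rail gives about 5 N. Now I withdraw the stick.

Call:
drive_tool([
  [[0,0,0],[0,-1.3,0],1],
  [[0,0,0],[0,0,0],1],
  [[0,0,0],[-1.3,0,-1.85],1],
  [[0,0,0],[-1.3,0,-1.85],1],
  [[0,0,0],[-1.3,0,-1.85],1],
  [[0,0,0],[-2,0,1.1],1],
  [[0,0,0],[-2.8,0,1.9],1],
  [[0,0,0],[-2.8,0,1.9],1],
  [[0,0,0],[-2.8,0,1.9],1],
  [[0,0,0],[-1.4,0,1],1],
  [[0,0,0],[0,0,0],1],
  [[0,0,0],[0,0,0],1],
])

```text
clock: 18.35
tool_pos: [0.5024, -0.0797, 0.3102]
eef_rot: [0.037, 0.462, -0.072, 0.883]
contact_force: [0.4, 0.3, -1.9]
opening: 0.189
```

```bash
python3 st.py
python3 - <<'E'
from h import *
M=orient(-9.7,3.4); tgt=np.array([.4237,.2945,.06+.04]); p=tgt-M@TV; print(p); delta(p,M); delta(r.get_state()['tool_pos'],M)
E
```

```text
t 18.35 q [ 0.4688  0.3646 -0.6245  2.3583  1.9367  0.36   -0.5023] tip mm [-112.1292 -146.1963  155.1665] F imager [ 0.364   0.3852 -1.9101] tilt 34.71891153364825 side 0.1996711669993568
[0.4243 0.2954 0.2168]
turn [ 0.4363 31.3194 -0.0936] shift cm(start frame) [ -0.1778  35.773  -16.5944] rows>= 9.62
turn [ 0.4363 31.3194 -0.0936] shift cm(start frame) [0. 0. 0.] rows>= 4.41
```

Call:
drive_tool([
  [[0,6.2,0],[0,0,0],1],
  [[0,6.2,0],[0,0,0],1],
  [[0,6.2,0],[0,0,0],1],
  [[0,6.2,0],[0,0,0],1],
  [[0,6.2,0],[0,0,0],1],
  [[0,0,0],[0,0,0],1],
  [[0,0,0],[0,0,0],1],
])

```text
clock: 18.93
tool_pos: [0.4974, -0.1008, 0.3016]
eef_rot: [0.027, 0.547, -0.099, 0.831]
contact_force: [-1.0, -0.2, -0.5]
opening: 0.183
```

```bash
python3 st.py
python3 - <<'E'
from h import *
M=orient(-9.7,3.4); tgt=np.array([.4237,.2945,.06+.04]); p=tgt-M@TV; print(p); delta(p,M)
E
```

```text
t 18.9333 q [ 0.4228  0.3754 -0.54    2.2005  1.0386  0.4007  0.4088] tip mm [-133.9547 -176.183   137.1378] F imager [-0.9659 -0.4185 -0.5081] tilt 23.62726460859387 side -3.908757882325763
[0.4243 0.2954 0.2168]
turn [-0.6072 20.2172  3.8787] shift cm(start frame) [ -0.3777  37.9113 -16.0627] rows>= 10.04
```

Call:
drive_tool([
  [[-0.2,5,1],[0,0,0],1],
  [[-0.2,5,1],[0,0,0],1],
  [[-0.2,5,1],[0,0,0],1],
  [[0,5,1],[0,0,0],1],
  [[0,0,0],[0,0,0],1],
  [[0,0,0],[0,0,0],1],
])

```text
clock: 19.43
tool_pos: [0.4983, -0.1035, 0.3017]
eef_rot: [0.055, 0.672, -0.068, 0.736]
contact_force: [-0.4, -1.1, -0.2]
opening: 0.19
```

```bash
python3 st.py
python3 - <<'E'
from h import *
M=orient(-9.7,3.4); tgt=np.array([.4237,.2945,.06+.05]); p=tgt-M@TV; print(p); delta(p,M)
E
```

```text
t 19.4333 q [ 0.6128  0.517  -0.7858  1.9039  0.5367  0.8391  0.9487] tip mm [-169.2453 -171.9199  129.9292] F imager [-0.2366 -1.1745 -0.2125] tilt 5.231640567985949 side -0.5920158898542197
[0.4243 0.2954 0.2268]
turn [-0.2632  1.833   0.587 ] shift cm(start frame) [  5.785   38.0745 -14.8034] rows>= 10.06
```

Call:
drive_tool([
  [[0,1.8,0.6],[0,0,0],1],
  [[0,0,0],[0,3.46,-1.35],1],
  [[0,0,0],[0,3.46,-1.35],1],
  [[0,0,0],[0,3.46,-1.35],1],
  [[0,0,0],[0,3.46,-1.35],1],
  [[0,0,0],[0,3.46,-1.35],1],
  [[0,0,0],[0,3.46,-1.35],1],
  [[0,0,0],[0,3.46,-1.35],1],
  [[0,0,0],[0,3.46,-1.35],1],
  [[0,0,0],[0,3.46,-1.35],1],
  [[0,0,0],[0,3.46,-1.35],1],
  [[0,0,0],[0,3.46,-1.35],1],
])

```text
clock: 20.43
tool_pos: [0.4159, 0.2983, 0.2947]
eef_rot: [0.059, 0.682, -0.062, 0.727]
contact_force: [1.1, 0.2, -1.0]
opening: 0.188
```

Call:
drive_tool([
  [[0,0,0],[2,0,0],1],
  [[0,0,0],[2.5,0,0],1],
  [[0,0,0],[0,0,0],1],
  [[0,0,0],[0,0,0],1],
  [[0,0,0],[0,0,0],1],
])

```text
clock: 20.85
tool_pos: [0.4199, 0.297, 0.2511]
eef_rot: [0.06, 0.683, -0.062, 0.726]
contact_force: [-0.4, 0.7, -0.7]
opening: 0.192
```

```bash
python3 st.py
python3 - <<'E'
from h import *
M=orient(-9.7,3.4); tgt=np.array([.4237,.2945,.06+.02]); p=tgt-M@TV; print(p); delta(p,M)
a=snap('scene','s6.png');b=snap('top','t6.png')
s=r.get_state(); Mn=R.from_quat(s['eef_rot']).as_matrix(); P=s['tool_pos']+Mn@TV
k=[]
for c,(x0,y0,w,h) in ((b,(205,225,50,50)),(a,(230,270,62,62))):
    f=400/w
    g=cv2.resize(c['color'][y0:y0+h,x0:x0+w,::-1],(400,400),interpolation=2)
    for q in proj(c,[P,[.4237,.2945,.06]]): print(q); cv2.circle(g,tuple(((q-[x0,y0]+.5)*f-.5).round().astype(int)),2,(0,0,255),-1)
    k.append(g)
cv2.imwrite('pics/c6.png',np.hstack(k))
E
```

```text
t 20.85 q [-0.2999  0.5978 -0.6942  1.9184  0.6029  0.8037  0.0638] tip mm [-317.5215  211.1613   79.2956] F imager [-0.4885  0.5864 -0.7167] tilt 3.4838633730944055 side 0.1254510121353961
[0.4243 0.2954 0.1968]
turn [-0.147   0.0837 -0.1262] shift cm(start frame) [ 5.448  -0.0947  0.1374] rows>= 1.33
[220.4621 247.5991]
[227.3864 247.6762]
[253.817  297.4911]
[256.4301 322.8135]
```

View pics/c6.png

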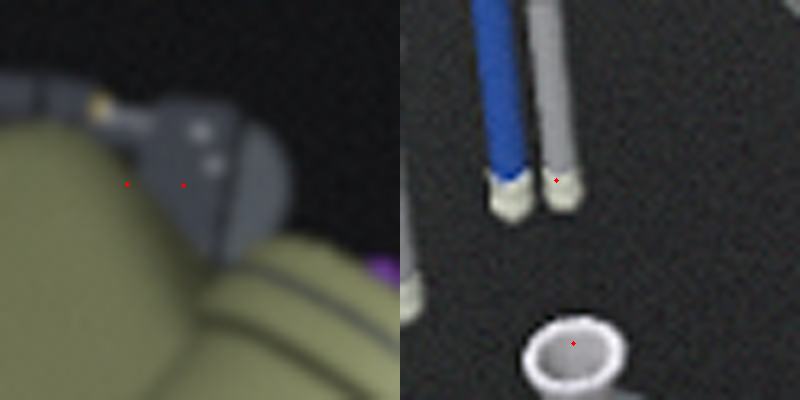

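The ball (right crop, about (563,193)) hangs over the mouth ring at (575,353), offset about 2 mm relative to the projections. The flare covers that, so I'll insert.

Call:
drive_tool([
  [[0,0,0],[2.5,0,0.15],1],
  [[0,0,0],[2.5,0,0],1],
  [[0,0,0],[0.7,0,0],1],
  [[0,0,0],[1,0,-0.06],1],
  [[0,0,0],[1,0,-0.06],1],
  [[0,0,0],[0,0,0],1],
  [[0,0,0],[0,0,0],1],
], force=30)

```text
clock: 21.53
tool_pos: [0.425, 0.297, 0.1739]
eef_rot: [0.06, 0.683, -0.062, 0.725]
contact_force: [0.1, 0.1, -0.7]
opening: 0.196
```

```bash
python3 st.py
```

```text
t 21.5333 q [-0.3678  0.7084 -0.5865  1.9869  0.7474  0.6379 -0.0623] tip mm [-312.6048  212.0496    2.0204] F imager [ 0.0751  0.1433 -0.6682] tilt 3.39162620567948 side 0.14154583766178386
```

Call:
drive_tool([
  [[0,0,0],[0.5,-0.2,-0.03],1],
  [[0,0,0],[0.8,0,-0.05],1],
  [[0,0,0],[0.8,0,-0.05],1],
  [[0,0,0],[0.6,0,-0.03],1],
  [[0,0,0],[0,0,0],1],
  [[0,0,0],[0,0,0],1],
])

```text
clock: 22.03
tool_pos: [0.4247, 0.2948, 0.1461]
eef_rot: [0.06, 0.683, -0.062, 0.725]
contact_force: [0.6, 0.2, -0.9]
opening: 0.197
```

```bash
python3 st.py
```

```text
t 22.0333 q [-0.3965  0.7475 -0.5369  2.0122  0.8078  0.573  -0.1167] tip mm [-312.5836  209.7931  -25.7262] F imager [ 0.609   0.2944 -0.9264] tilt 3.3700225948472253 side 0.09950425490146675
```

Call:
drive_tool([
  [[0,0,0],[0.3,0,-0.02],1],
  [[0,0,0],[0.3,0,-0.02],1],
  [[0,0,0],[0.2,0,0],1],
  [[0,0,0],[0,0,0],1],
  [[0,0,0],[0,0,0],1],
])

```text
clock: 22.45
tool_pos: [0.4248, 0.2948, 0.1385]
eef_rot: [0.06, 0.683, -0.062, 0.725]
contact_force: [0.7, 0.4, -1.2]
opening: 0.192
```

```bash
python3 st.py
```

```text
t 22.45 q [-0.4057  0.7588 -0.5222  2.0179  0.8256  0.5549 -0.1332] tip mm [-312.5235  209.8003  -33.3807] F imager [ 0.6066  0.4978 -1.2479] tilt 3.3809158888155215 side 0.11754294260261736
```

Call:
drive_tool([
  [[0,0,0],[0.2,0,-0.01],1],
  [[0,0,0],[0.2,0,-0.01],1],
  [[0,0,0],[0,0,0],1],
  [[0,0,0],[0,0,0],1],
])

```text
clock: 22.78
tool_pos: [0.4248, 0.2948, 0.1344]
eef_rot: [0.06, 0.683, -0.062, 0.725]
contact_force: [0.6, 0.7, -0.5]
opening: 0.193
```

```bash
python3 st.py
```

```text
t 22.7833 q [-0.4106  0.7648 -0.5144  2.0205  0.8347  0.5456 -0.1417] tip mm [-312.5462  209.8397  -37.4224] F imager [ 0.4825  0.7903 -0.4683] tilt 3.376471669812377 side 0.11993887557220445
```

Call:
drive_tool([
  [[0,0,0],[0,0,0],5],
  [[0,0,0],[0,0,0],5],
  [[0,0,0],[0,0,0],5],
  [[0,0,0],[0,0,0],5],
  [[0,0,0],[-1.5,0,0.1],5],
  [[0,0,0],[-3,0,0.2],5],
  [[0,0,0],[-3.5,0,0.2],5],
  [[0,0,0],[-3.5,0,0.2],5],
  [[0,0,0],[-3.5,0,0.2],5],
  [[0,0,0],[-1,0,0],5],
  [[0,0,0],[0,0,0],0.2],
  [[0,0,0],[0,0,0],0.2],
])

```text
clock: 23.78
tool_pos: [0.4242, 0.294, 0.2944]
eef_rot: [0.06, 0.683, -0.062, 0.725]
contact_force: [0.4, -0.7, 0.3]
opening: 0.439
```

```bash
python3 st.py
python3 - <<'E'
from h import *
a=snap('scene','s7.png')
print(proj(a,[[.4237,.2945,.175],[.4237,.2945,.103]]), r.get_state()['tool_pos'])
# handle top: grey region above; report dark-grey column centroid per row near
g=cv2.cvtColor(a['color'],cv2.COLOR_RGB2GRAY)
for v in range(280,312,4): 
    row=g[v,235:275]; w=np.where(row>60)[0]; print(v, (w.min()+235,w.max()+235) if len(w) else None)
K=W2I([.655,.094,.112]); print('knob imager',K)
E
```

```text
t 23.7833 q [-0.2549  0.5479 -0.7417  1.8544  0.5328  0.9062  0.1427] tip mm [-312.874   208.8844  122.545 ] F imager [ 0.4795 -0.5972  0.3146] tilt 3.404665392067793 side 0.09163866268980661
[[252.1215 280.856 ]
 [254.881  307.7278]] [0.4239 0.2935 0.2934]
280 (np.int64(242), np.int64(256))
284 (np.int64(243), np.int64(256))
288 (np.int64(243), np.int64(257))
292 (np.int64(244), np.int64(257))
296 (np.int64(243), np.int64(257))
300 (np.int64(244), np.int64(258))
304 (np.int64(246), np.int64(258))
308 (np.int64(251), np.int64(258))
knob imager [0.0147 0.1523 0.112 ]
```

Run:
```python
from h import *
a=snap('scene','s8.png');b=snap('top','t8.png')
# dark knob: print gray rows around expected knob in top (raw) and scene
for z in(.1,.107): 
  print(proj(b,[I2W([x,y,z]) for x,y in((.005,.148),(.015,.13),(.015,.148),(.015,.166),(.025,.148))]))
print(W2I(tri(a,(S(245,255)[0],S(245,255)[1]-1.5),b,T(318,145))[0]), W2I(onz(b,*T(318,145),.107)))
cv2.imwrite('pics/c7.png',np.hstack([cv2.resize(b['color'][160:190,270:310,::-1],(400,300),interpolation=2),cv2.resize(a['color'][190:250,240:320,::-1],(400,300),interpolation=2)])) 
print(proj(a,[I2W([.015,y,.107]) for y in (.13,.148,.166)])-[240,190])
p=I2W(np.array([.015,.152,.107])-np.array([np.sin(np.radians(40)),0,-np.cos(np.radians(40))])*.06)
M=orient(-9.7,40); print(p); delta(p,M)
```

```text
[[286.1527 180.5126]
 [291.8806 178.4534]
 [286.661  177.6709]
 [281.4478 176.8894]
 [287.168  174.8371]]
[[285.9206 180.0498]
 [291.6793 177.9801]
 [286.432  177.1937]
 [281.1913 176.4083]
 [286.942  174.3455]]
[0.0139 0.152  0.1172] [0.0183 0.1565 0.107 ]
[[27.2431 33.2677]
 [21.3833 35.4254]
 [15.4319 37.6169]]
[0.6172 0.1001 0.153 ]
turn [ -0.1378 -36.7453   0.0932] shift cm(start frame) [ 15.2552 -15.7359  21.5493] rows>= 7.5
```

View pics/c7.png

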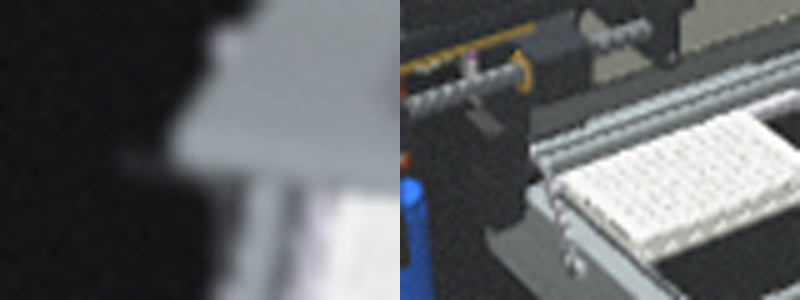

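The top crop shows the knob's dark band at (115–180,157), which is imager x≈19 mm. In the scene crop the plate nests against both rails. I'll go over to the knob high up, then tilt.

Call:
drive_tool([
  [[0,0,0],[0,-1.97,2.7],0],
  [[0,0,0],[0,-1.97,2.7],0],
  [[0,0,0],[0,-1.97,2.7],0],
  [[0,0,0],[0,-1.97,2.7],0],
  [[0,0,0],[0,-1.97,2.7],0],
  [[0,0,0],[0,-1.97,2.7],0],
  [[0,0,0],[0,-1.97,2.7],0],
  [[0,0,0],[0,-1.97,2.7],0],
  [[0,-7,0],[0,0,0],0],
  [[0,-7,0],[0,0,0],0],
  [[0,-7,0],[0,0,0],0],
  [[0,0,0],[0,0,0],0],
], force=30)

```text
clock: 24.93
tool_pos: [0.6034, 0.1021, 0.3029]
eef_rot: [0.043, 0.547, -0.071, 0.833]
contact_force: [-1.6, 0.6, -0.6]
opening: 0.004
```

Call:
drive_tool([
  [[0,-6,0],[0,0,0],0],
  [[0,-5,0],[0,0,0],0],
  [[0,-5,0],[0,0,0],0],
  [[0,0,0],[0,0,0],0],
  [[0,0,0],[0,0,0],0],
  [[0,0,0],[0,0,0],0],
])

```text
clock: 25.43
tool_pos: [0.6138, 0.0984, 0.3065]
eef_rot: [0.038, 0.46, -0.084, 0.883]
contact_force: [0.5, -0.2, 0.2]
opening: 0.003
```

```bash
python3 st.py
python3 - <<'E'
from h import *
t=np.radians(40); x=np.array([np.sin(t),0,-np.cos(t)])
M=orient(-9.7,40); delta(I2W(np.array([.017,.152,.108])-x*.0575),M); print('TCP imager',W2I(r.get_state()['tool_pos']))
E
```

```text
t 25.4333 q [-0.1781  0.4878 -0.3287  2.0505  1.4104  0.5027 -0.2908] tip mm [-31.7425  45.8462 151.82  ] F imager [ 0.5392 -0.106   0.1746] tilt 35.04227118959469 side -0.9374192326981263
turn [-0.2943 -4.9547  0.9456] shift cm(start frame) [13.0227  0.3923 -8.327 ] rows>= 3.77
TCP imager [-0.0266  0.1497  0.3065]
```

Call:
drive_tool([
  [[0,0,0],[2.6,0.1,-1.67],0],
  [[0,0,0],[2.6,0.1,-1.67],0],
  [[0,0,0],[2.6,0.1,-1.67],0],
  [[0,0,0],[2.6,0.1,-1.67],0],
  [[0,0,0],[2.6,0,-1.67],0],
  [[0,-5,0.9],[0,0,0],0],
  [[0,0,0],[0,0,0],0],
  [[0,0,0],[0,0,0],0],
])

```text
clock: 26.1
tool_pos: [0.6195, 0.0987, 0.1509]
eef_rot: [0.037, 0.422, -0.079, 0.902]
contact_force: [-0.1, -0.6, -0.3]
opening: 0.006
```

```bash
python3 st.py
python3 - <<'E'
from h import *
t=np.radians(40); x=np.array([np.sin(t),0,-np.cos(t)])
M=orient(-9.7,40); delta(I2W(np.array([.017,.152,.108])-x*.0235),M); s=r.get_state(); print('TCP imager',W2I(s['tool_pos'])); print(c2tool([8.3,0,-5.5]))
E
```

```text
t 26.1 q [-0.1368  0.8348 -0.4461  2.2275  2.2015  0.8356 -1.1052] tip mm [-17.9679  48.6636   1.6109] F imager [ 0.0385 -0.5984 -0.3105] tilt 39.85774884890579 side -0.17895094174191817
turn [-0.2651 -0.1418  0.1729] shift cm(start frame) [3.3757 0.1121 0.1645] rows>= 0.82
TCP imager [-0.021   0.151   0.1509]
[0.9541 0.0043 0.2846]
```

Call:
drive_tool([
  [[0,0,0],[1.7,0.1,0.1],0],
  [[0,0,0],[1.6,0,0.06],0],
  [[0,0,0],[0,0,0],0],
  [[0,0,0],[0.48,0,0.14],0],
  [[0,0,0],[0.48,0,0.14],0],
  [[0,0,0],[0,0,0],0],
])

```text
clock: 26.6
tool_pos: [0.6515, 0.0953, 0.1237]
eef_rot: [0.038, 0.419, -0.078, 0.904]
contact_force: [1.0, 0.2, -0.4]
opening: 0.004
```

```bash
python3 st.py
```

```text
t 26.6 q [-0.1166  0.9024 -0.4276  2.1527  2.2477  0.8272 -1.0903] tip mm [ 14.7648  51.0702 -25.0487] F imager [ 0.9766  0.4201 -0.3852] tilt 40.23386947572799 side -0.030755884378318485
```

Call:
drive_tool([
  [[0,0,0],[0.38,0,0.11],0],
  [[0,0,0],[0.38,0,0.11],0],
  [[0,0,0],[0,0,0],0],
])

```text
clock: 26.85
tool_pos: [0.6577, 0.0945, 0.1186]
eef_rot: [0.038, 0.419, -0.078, 0.904]
contact_force: [0.5, -0.0, 0.3]
opening: 0.003
```

```bash
python3 st.py
```

```text
t 26.85 q [-0.1126  0.9139 -0.4235  2.1366  2.2538  0.821  -1.0839] tip mm [ 20.9073  51.3224 -30.2069] F imager [0.5445 0.0593 0.2626] tilt 40.199284175889034 side 0.00010443306197757106
```

Call:
drive_tool([
  [[0,0,0],[0.38,0,0.11],0],
  [[0,0,0],[0.38,0,0.11],0],
  [[0,0,0],[0,0,0],0],
])

```text
clock: 27.1
tool_pos: [0.6636, 0.0934, 0.1134]
eef_rot: [0.038, 0.42, -0.078, 0.903]
contact_force: [0.0, 0.8, 0.3]
opening: 0.002
```

```bash
python3 st.py;  python3 - <<'E'
from h import *
s=r.get_state();M=R.from_quat(s['eef_rot']).as_matrix();print('fingertip',W2I(s['tool_pos']+.011*M[:,0]))
a=snap('scene','s9.png')
E
```

```text
t 27.1 q [-0.1086  0.9251 -0.4191  2.1201  2.2583  0.8133 -1.0765] tip mm [ 26.7747  51.2358 -35.5186] F imager [-0.1133  0.8083  0.2863] tilt 40.102526856084424 side 0.003345885802048477
fingertip [0.0304 0.1532 0.105 ]
```

Run:
```python
import cv2,numpy as np
A=cv2.imread('pics/scene0.png').astype(int);B=cv2.imread('pics/s9.png').astype(int)
def show(I,x0,x1,y0,y1):
    g=I.mean(2).astype(int)
    for v in range(y0,y1,2): print(v,' '.join('%3d'%k for k in g[v,x0:x1]))
print('before');show(A,256,282,200,248);print('now');show(B,256,282,200,248)
T0=cv2.imread('pics/top0.png').astype(int).mean(2)
```

```text
before
200  93  82  70  84 100 105 107 105 101  89  87  86  88  88  93  89  67  69 112 123 129 129 124 125 128 126
202 150 146 145 177 223 231 200 122  85  83  83  87  87  84  90  65  46 122 130 129 127 126 128 128 127 125
204 152 169 137  95 151 167 161 137  98  85  91  89  89  87  84  46  94 123 128 127 130 128 125 127 128 127
206 194 202 204 131 107 154 115  83  83  86  84  86  90  89  56  55 117 131 129 122 127 130 132 107 102  89
208 196 199 169 120 135 132 222 141  83  88  90  90  89  74  56 101 126 120 100  93  72  84  82  81  87  92
210 161 192 135 105 104 116 124 113  89  86  90  87  84  56  61  83  82  82  90  88  92  87  87  89  86  90
212  37 106 112 108  98  96 122 184 127  89  91  91  91  87  88  90  84  89  92  88  88  84  88  82  82 119
214  91 114 109 106  91  88 105 129 155 107  87  87  89  88  91  86  87  86  82  77  68 132 180 187 198 204
216 115 112 112  95  89  86  87 113 136 161 112  77  80  77  73  61 100 105 163 186 184 202 166 128 120 117
218 111 113  99  88  89  87  80  71 111 110 105 102 162 179 184 204 167 152 131 117 132 170 175 184 179 153
220 143 118  
[... 3394 characters left out ...]
 115 129 227 208 189 190 192 178 123 103 181 171 185
236  45  91 108 106 110 110 110 112 110 106 108 110 108 105 118 139 150 182 194 191 192 193 178 112  88 142
238  43  73 105 109 107 109 106 109 109 107 108 106 107 105 105 116 139 143 136 167 187 188 190 189 185 140
240  42  47  78 101 109 107 107 107 107 105 109 108 107 107 105 100 117 142 138 106 121 155 191 195 190 194
242  44  42  47  48  72 110 107 107 105 105 105 107 106 111 108 106 108 125 144 223 174 116 114 148 183 190
244  46  45  44  43  50  42  73 106 105 103 104 103 105 103 108 104 105  93  71 123 154 121 108 108 111 139
246  49  49  46  46  46  51  46  38  71 108 106 106 108 101 102 109 109 107 103 108 109 106 105 105 110 108
```

Call:
drive_tool([
  [[0,0,0],[0.38,0,0.11],0],
  [[0,0,0],[0.38,0,0.11],0],
])

```text
clock: 27.32
tool_pos: [0.6677, 0.0925, 0.1085]
eef_rot: [0.038, 0.422, -0.077, 0.903]
contact_force: [-29.2, 2.7, 27.2]
opening: 0.008
```

```bash
python3 st.py
```

```text
t 27.3167 q [-0.1051  0.9345 -0.4159  2.107   2.2604  0.8051 -1.0696] tip mm [ 30.5471  51.0734 -40.7325] F imager [-29.2159  -2.2356  27.2145] tilt 39.86898261762624 side 0.010623787673685624
```

Call:
drive_tool([
  [[0,0,0],[0.38,0,0.11],0],
  [[0,0,0],[0,0,0],0],
])

```text
clock: 27.48
tool_pos: [0.668, 0.0926, 0.1079]
eef_rot: [0.04, 0.423, -0.078, 0.902]
contact_force: [-30.8, 0.7, 27.9]
opening: 0.005
```

```bash
python3 st.py
```

```text
t 27.4833 q [-0.1037  0.9355 -0.4173  2.1051  2.2585  0.8035 -1.0694] tip mm [ 30.6523  51.2133 -41.4857] F imager [-30.4799  -4.4683  27.8871] tilt 39.769870737129345 side 0.019488567320511026
```

Call:
drive_tool([
  [[0,0,0],[-0.9,0,-0.25],0],
  [[0,0,0],[-0.3,0,-0.1],0],
  [[0,0,0],[0,0,0],0],
])

```text
clock: 27.73
tool_pos: [0.6628, 0.0934, 0.1143]
eef_rot: [0.038, 0.42, -0.078, 0.903]
contact_force: [-0.5, 0.6, -0.1]
opening: 0.006
```

```bash
python3 st.py
python3 - <<'E'
from h import *
s=r.get_state();M=R.from_quat(s['eef_rot']).as_matrix();print('fingertip',W2I(s['tool_pos']+.011*M[:,0]))
E
```

```text
t 27.7333 q [-0.1091  0.9234 -0.4195  2.1226  2.258   0.8146 -1.0772] tip mm [ 26.0212  51.1392 -34.6286] F imager [-0.5684  0.5037 -0.0991] tilt 40.13266501192256 side 0.0004467936309359958
fingertip [0.0296 0.1531 0.1059]
```

Run:
```python
from h import *
b=snap('top','t10.png');a=snap('scene','s10.png')
A=cv2.imread('pics/top0.png').mean(2);B=cv2.imread('pics/t10.png').mean(2)
for u in (345,355,365): print(u,A[150:200:1,u].astype(int)[10:45],'\n   ',B[150:200,u].astype(int)[10:45])
A=cv2.imread('pics/scene0.png').mean(2);B=cv2.imread('pics/s10.png').mean(2)
for u in (320,335,345): print(u,A[145:185,u].astype(int),'\n   ',B[145:185,u].astype(int))
```

```text
345 [ 20  33  79 126 145 146 138 133 131 131 131 131 131 129 131 139 148 154
 154 154 154 156 157 154 145 122 102  90  91  80  68  59  57  59  59] 
    [ 21  34  87 134 156 158 158 155 149 144 143 142 143 145 143 143 143 143
 143 143 143 144 149 159 164 164 163 163 161 162 163 159 146 119  79]
355 [ 18  21  24  52  98 134 147 147 142 138 140 139 140 143 143 143 140 136
 141 149 152 151 153 156 158 150 126  86  49  39  39  39  37  40  39] 
    [ 23  18  24  55 105 143 159 160 157 152 152 153 152 153 155 156 156 155
 155 157 158 158 159 162 162 161 162 162 161 161 161 160 160 153 132]
365 [ 19  24  22  21  33  80 125 147 151 151 150 149 149 149 150 150 151 152
 151 151 151 150 151 151 153 155 152 140 126 124 126 125 124 129 135] 
    [ 21  21  19  19  34  84 136 158 163 162 161 161 160 160 159 159 159 157
 158 159 159 160 160 161 160 160 159 160 160 159 160 158 159 157 155]
320 [ 46  48  46  46  46  50  42  38 169 153  98  87  88 100 176 177 141 102
  88  89  65 135 138 127 127 127 126 126 127 125 125 125 123 129 121 125
 129 125 127 127] 
    [ 67  68  83  90  95  98 107 107 102  97  94  90  87  91  89  84  86  89
  90  85  85  76  65  66  64  68  72  76  74  82  81  84  84  84  84  79
  83  98  94 107]
335 [179 181 180 180 182 184 180 180 184 189 186 160 111  87  90  70 153 141
 124 129 126 125 128 130 154 121  76  71  76  88  90  92  87  85  74 139
 156 160 167 167] 
    [177 174 175 176 175 173 178 173 175 174 170 171 167 165 172 179 174 182
 186 173 151 120  86  80  54  83 111 118 116 116 117 116 119 120  99  75
  72  80  78  71]
345 [148 151 151 149 145 171 187 181 149 108  87  88  91  90  87  77  96 104
 115 122 117 117 119 122 123 124 120 114 112 115 114 115 110 112 112 114
 112 110 104 103] 
    [147 144 144 142 144 146 133 125 126 131 134 136 132 133 174 184 169 141
 107  86  79  50  53  68  79  84  76  78 101 111 113 109 106 108 107 109
 106 101  96 100]
```

Run:
```python
from h import *
b=snap('top')
hx=.105
for hx in (.1,.105):
  for th in (60,55,50,45,40,30):
    t=np.radians(th); d=np.array([-np.cos(t),0,np.sin(t)]); n=np.array([np.sin(t),0,np.cos(t)])
    print(hx,th,[proj(b,I2W(np.array([hx,y,.08])+.213*d+.011*n)).round(1).tolist() for y in (-.06,-.1)], 'lower',proj(b,I2W(np.array([hx,-.08,.08])+.213*d-.003*n)).round(1))
print(c2tool([-10,0,0]))
B=b['color'].mean(2)
for u in (352,358,364): print(u,B[180:215,u].astype(int))
```

```text
0.1 60 [[[349.4, 178.7]], [[363.0, 180.7]]] lower [[355.4 184.2]]
0.1 55 [[[348.5, 184.7]], [[361.9, 186.7]]] lower [[354.5 190.1]]
0.1 50 [[[347.6, 190.5]], [[360.9, 192.5]]] lower [[353.5 195.6]]
0.1 45 [[[346.7, 195.9]], [[360.0, 197.9]]] lower [[352.7 200.7]]
0.1 40 [[[345.9, 201.0]], [[359.0, 203.0]]] lower [[351.8 205.5]]
0.1 30 [[[344.4, 209.8]], [[357.3, 211.8]]] lower [[350.3 213.6]]
0.105 60 [[[349.7, 177.1]], [[363.2, 179.1]]] lower [[355.7 182.6]]
0.105 55 [[[348.7, 183.1]], [[362.2, 185.1]]] lower [[354.7 188.4]]
0.105 50 [[[347.8, 188.8]], [[361.2, 190.9]]] lower [[353.8 193.9]]
0.105 45 [[[346.9, 194.3]], [[360.2, 196.3]]] lower [[352.9 199.1]]
0.105 40 [[[346.1, 199.4]], [[359.3, 201.4]]] lower [[352.  203.9]]
0.105 30 [[[344.6, 208.3]], [[357.5, 210.2]]] lower [[350.5 212. ]]
[-0.6443 -0.0047 -0.7648]
352 [143 145 144 145 152 159 163 164 163 162 161 161 157 146 121  81  48  38
  36  38  38  37  38  38  37  37  36  38  37  35  35  37  37  37  36]
358 [160 160 161 161 162 163 162 161 161 160 161 160 161 156 142 116  78  46
  38  41  37  38  38  38  39  35  39  39  43  47  48  51  50  50  55]
364 [160 161 160 161 160 161 161 159 160 160 161 159 158 158 153 140 124 120
 121 123 127 130 122 111  99  91  84  83  84  74  61  51  41  38  36]
```

The hood has already come down about 10° to roughly 50°. So the knob did fold and unlock the stay, and the late contact was the hood meeting the gripper. I'll back out frontward, then up.

Call:
drive_tool([
  [[0,0,0],[-1.1,0,-1.3],0],
  [[0,0,0],[-2,0,-2.4],0],
  [[0,0,0],[-2,0,-2.4],0],
  [[0,0,0],[-2,0,-2.4],0],
  [[0,0,0],[-1,0,0.8],0],
  [[0,0,0],[-2.9,0,2.45],0],
  [[0,0,0],[-2.9,0,2.45],0],
  [[0,0,0],[-2.9,0,2.45],0],
  [[0,0,0],[-2.9,0,2.45],0],
  [[0,0,0],[-2.9,0,2.45],0],
  [[0,0,0],[0,0,0],0],
  [[0,0,0],[0,0,0],0],
])

```text
clock: 28.88
tool_pos: [0.555, 0.112, 0.3191]
eef_rot: [0.039, 0.417, -0.078, 0.905]
contact_force: [-0.7, 0.3, -0.7]
opening: 0.009
```

Call:
drive_tool([
  [[0,6.5,0],[0,0,0],0],
  [[0,6.5,0],[0,0,0],0],
  [[0,6.5,0],[0,0,0],0],
  [[0,6.5,0],[0,0,0],0],
  [[0,6.5,0],[0,0,0],0],
  [[0,6.5,0],[0,0,0],0],
  [[0,0,0],[0,0,0],0],
  [[0,0,0],[0,0,0],0],
])

```text
clock: 29.55
tool_pos: [0.5549, 0.0971, 0.3106]
eef_rot: [0.044, 0.589, -0.094, 0.801]
contact_force: [-0.5, -0.1, -0.5]
opening: 0.007
```

```bash
cat >> h.py <<'E'
def hoodP(th,rho=.2,hx=.1,off=.011):
    t=np.radians(th); d=np.array([-np.cos(t),0,np.sin(t)]); n=np.array([np.sin(t),0,np.cos(t)])
    return np.array([hx,0,.08])+rho*d+off*n
def hoodang():
    b=snap('top'); B=b['color'].mean(2); best=[]
    for y in (-.07,-.09,-.11):
        ths=np.arange(0,66,.5); v=[]
        for th in ths:
            p=I2W(hoodP(th,.213)+[0,y,0]); q=proj(b,p)[0]; u,w=q.round().astype(int); v.append(B[w,u])
        best.append(np.array(v).astype(int)[::4])
    return best
E
python3 st.py
python3 - <<'E'
from h import *
p=I2W(hoodP(50,off=.04)+[.012,0,.011]); M=orient(-9.7,0); print(p); delta(p,M); print(hoodP(50))
E
```

```text
t 29.55 q [-0.0216  0.4723 -0.5173  1.9151  0.7205  0.7126  0.3734] tip mm [-122.4357   31.1046  142.3532] F imager [-0.5065 -0.2164 -0.458 ] tilt 17.533032131754595 side -2.7824345450310553
[ 0.6287 -0.0561  0.2699]
turn [-1.6373 17.559   2.5707] shift cm(start frame) [  7.5118 -13.3331   8.457 ] rows>= 4.26
[-0.0201  0.      0.2403]
```

Call:
drive_tool([
  [[-0.5,5.8,0.8],[0,0,0],0],
  [[-0.5,5.8,0.8],[0,0,0],0],
  [[-0.5,5.8,0.8],[0,0,0],0],
  [[0,0,0],[-2.5,-1,0],0],
  [[0,0,0],[-2.5,-2,0],0],
  [[0,0,0],[0,-3.3,0],0],
  [[0,0,0],[0,-3.5,0],0],
  [[0,0,0],[0,-3.5,0],0],
  [[0,0,0],[0,0,0],0],
  [[0,0,0],[0,0,0],0],
])

```text
clock: 30.38
tool_pos: [0.5304, -0.0353, 0.3609]
eef_rot: [0.058, 0.704, -0.064, 0.705]
contact_force: [-0.2, 0.6, -0.3]
opening: 0.006
```

```bash
python3 st.py
python3 - <<'E'
from h import *
p=I2W(hoodP(50,off=.04)+[.012,0,.011]); M=orient(-9.7,0); print(p,r.get_state()['tool_pos']); delta(p,M)
E
```

```text
t 30.3833 q [ 0.4094  0.5008 -0.699   1.6726  0.3629  1.1013  1.0011] tip mm [-159.5229  -98.9491  189.3342] F imager [-0.2926  0.5473 -0.3387] tilt 0.10507407719721505 side -0.4545764685858736
[ 0.6287 -0.0561  0.2699] [ 0.5304 -0.0353  0.3609]
turn [-0.223   0.106   0.4544] shift cm(start frame) [ 9.1228 -0.2815 10.0262] rows>= 3.31
```

Call:
drive_tool([
  [[0,0,0],[0,0,3.3],0],
  [[0,0,0],[0,-0.2,3.4],0],
  [[0,0,0],[0,0,3.4],0],
  [[0,0,0],[2,0,0],0],
  [[0,0,0],[3,0,0],0],
  [[0,0,0],[3,0,0],0],
  [[0,0,0],[1,0,0],0],
  [[0,0,0],[0,0,0],0],
  [[0,0,0],[0,0,0],0],
])

```text
clock: 31.13
tool_pos: [0.6314, -0.0499, 0.2733]
eef_rot: [0.058, 0.704, -0.06, 0.706]
contact_force: [0.8, 0.6, 0.8]
opening: 0.003
```

```bash
python3 st.py
python3 - <<'E'
from h import *
s=r.get_state(); print('tip imager',W2I(s['tool_pos'])-[0,0,.011]); print([ (th,hoodP(th).round(4)[[0,2]]) for th in range(50,-1,-10)])
E
```

```text
t 31.1333 q [ 0.3372  0.7314 -0.6315  1.5     0.4718  1.0629  1.0011] tip mm [-57.3571 -95.7875 101.675 ] F imager [0.7103 0.6936 0.8018] tilt 0.1777420337481419 side -0.12472753252174973
tip imager [0.0157 0.0065 0.2623]
[(50, array([-0.0201,  0.2403])), (40, array([-0.0461,  0.217 ])), (30, array([-0.0677,  0.1895])), (20, array([-0.0842,  0.1587])), (10, array([-0.0951,  0.1256])), (0, array([-0.1  ,  0.091]))]
```

Call:
drive_tool([
  [[0,0,0],[0.7,-0.2,-0.9],0],
  [[0,0,0],[0.7,-0.2,-0.9],0],
  [[0,0,0],[0.5,-0.2,-0.6],0],
  [[0,0,0],[0.3,0,-0.3],0],
  [[0,0,0],[0.37,0,-0.43],0],
  [[0,0,0],[0.37,0,-0.43],0],
  [[0,0,0],[0.37,0,-0.43],0],
  [[0,0,0],[0,0,0],0],
])

```text
clock: 31.8
tool_pos: [0.5904, -0.05, 0.2398]
eef_rot: [0.058, 0.704, -0.06, 0.705]
contact_force: [-0.3, 0.8, 1.5]
opening: 0.004
```

```bash
cat > hd.py <<'E'
from h import *
s=r.get_state(); print('t',s['clock'],'F',RI.T@s['contact_force'],'tip imager',W2I(s['tool_pos'])-[0,0,.011])
b=snap('top'); B=b['color'].mean(2)
for th in range(60,-1,-4):
    print(th,[int(B[tuple(proj(b,I2W(hoodP(th,.213)+[0,y,0]))[0].round().astype(int)[::-1])]) for y in (-.09,-.11)],end=' ')
E
python3 hd.py
```

```text
t 31.8 F [-0.4004  0.7546  1.4602] tip imager [-0.0248 -0.0005  0.2288]
60 [106, 94] 56 [111, 105] 52 [111, 70] 48 [71, 59] 44 [51, 101] 40 [82, 102] 36 [84, 105] 32 [76, 108] 28 [72, 102] 24 [64, 95] 20 [62, 85] 16 [62, 72] 12 [62, 66] 8 [60, 63] 4 [61, 63] 0 [61, 63]
```

Call:
drive_tool([
  [[0,0,0],[0.39,0,-0.42],0],
  [[0,0,0],[0.39,0,-0.42],0],
  [[0,0,0],[0.39,0,-0.42],0],
  [[0,0,0],[0.45,0,-0.38],0],
  [[0,0,0],[0.45,0,-0.38],0],
  [[0,0,0],[0.45,0,-0.38],0],
])

```text
clock: 32.35
tool_pos: [0.5669, -0.0465, 0.2141]
eef_rot: [0.059, 0.704, -0.06, 0.705]
contact_force: [0.6, 2.1, 1.7]
opening: 0.008
```

```bash
python3 hd.py
```

```text
t 32.35 F [0.278  2.1423 1.732 ] tip imager [-0.0485 -0.001   0.2031]
60 [147, 160] 56 [95, 149] 52 [104, 94] 48 [108, 79] 44 [75, 58] 40 [53, 98] 36 [83, 98] 32 [85, 100] 28 [87, 104] 24 [77, 104] 20 [73, 100] 16 [65, 91] 12 [62, 87] 8 [60, 74] 4 [60, 71] 0 [58, 69]
```

Run:
```python
from h import *
a=snap('scene','s11.png')
for th in (60,50,45,40,35,30,20): print(th,[proj(a,I2W(hoodP(th,.213,off=o)+[0,-.125,0]))[0].round(1) for o in (.011,)],[proj(a,I2W(hoodP(th,.15,off=.011)+[0,-.125,0]))[0].round(1)])
for n in ('scene0','s10','s11'):
    A=cv2.imread(f'pics/{n}.png').mean(2); 
    for v in (165,175,185): print(n,v,A[v,325:372].astype(int))
```

```text
60 [array([345.3, 146.7])] [array([338.1, 160.7])]
50 [array([352.3, 156.9])] [array([342.8, 167.6])]
45 [array([355.5, 162.6])] [array([345. , 171.4])]
40 [array([358.4, 168.6])] [array([347. , 175.4])]
35 [array([361. , 174.8])] [array([348.8, 179.6])]
30 [array([363.3, 181.1])] [array([350.4, 183.8])]
20 [array([367. , 194.1])] [array([353. , 192.6])]
scene0 165 [138 123 117 127 128 124 128 124 126 129 126 126 131  79  73  86  88  91
 143 167 117 139 156 159 164 164 170 186 121  87  83  81  77 105 162 181
 168 106  85  89  80 108 169 131 172 182 182]
scene0 175 [128 128 125 128 126 127 128 118  70  79  90  86  75 154 168 166 166 165
 168 169 114  80  81  86  83  86 110 134  96  85  80  80  76 157 174 173
 170 166 161 163 166 165 149 140 172 182 177]
scene0 185 [128 129 117  68  81  88  89  73 162 168 163 165 164 163 161 161 165 164
 166 150 101  80  88  87  85  82  85  84  86  79  81  83  90 157 166 164
 166 163 160 166 165 169 123 107 110 113 112]
s10 165 [ 78  76  76 111 118 154 177 176 170 162 151 142 132 118 106  95  91  85
  84  85  79  70  82  81  78  65 158 184 118  82  79 
[... 365 characters left out ...]
82  79  81  83  82  79  80  77  77  77  90 149 160 157
 158 159 156 161 159 158 121 104 108 107 107]
s11 165 [ 55  74  84  93 111  76  55  54  54  52  52  51  42 147 161 170 176 174
 170 162 116 137 152 155 157 157 166 181 114  81  80  81  77 100 154 175
 162 101  81  93  76 102 168 125 165 179 176]
s11 175 [ 49  53  54  41  45  42  42  38 118 152 162 156 158 157 161 159 156 158
 162 164 112  76  78  77  77  81 109 122  94  77  79  76  69 152 167 171
 165 156 156 157 158 160 148 137 169 177 174]
s11 185 [ 53  56  49  48  48  45  46  34 153 162 136 173 176 140 140 138 113 102
 131 141 146 141 137 131 122 111  89 149 111  73  72  74  87 152 160 156
 156 155 159 158 158 160 120 105 106 108 107]
```

The scene pixels show the hood following the finger, now at about 35°. I'll continue gently.

Call:
drive_tool([
  [[0,0,0],[0.45,0,-0.36],0],
  [[0,0,0],[0.45,0,-0.36],0],
  [[0,0,0],[0.45,0,-0.36],0],
  [[0,0,0],[0.5,0,-0.27],0],
  [[0,0,0],[0.5,0,-0.27],0],
  [[0,0,0],[0.5,0,-0.27],0],
  [[0,0,0],[0.5,0,-0.27],0],
  [[0,0,0],[0.5,0,-0.25],0],
])

```text
clock: 33.12
tool_pos: [0.5432, -0.0427, 0.1755]
eef_rot: [0.059, 0.704, -0.06, 0.705]
contact_force: [-0.5, 0.1, 2.5]
opening: 0.007
```

```bash
python3 hd.py
```

```text
t 33.1167 F [-0.4867  0.0655  2.4524] tip imager [-0.0724 -0.0012  0.1645]
60 [159, 160] 56 [158, 158] 52 [137, 156] 48 [91, 149] 44 [89, 78] 40 [59, 89] 36 [85, 92] 32 [90, 93] 28 [93, 95] 24 [93, 98] 20 [89, 101] 16 [78, 99] 12 [72, 95] 8 [65, 85] 4 [62, 80] 0 [63, 76]
```

Call:
drive_tool([
  [[0,0,0],[0.5,0,-0.22],0],
  [[0,0,0],[0.5,0,-0.2],0],
  [[0,0,0],[0.5,0,-0.2],0],
  [[0,0,0],[0.5,0,-0.18],0],
  [[0,0,0],[0.5,0,-0.15],0],
  [[0,0,0],[0.5,0,-0.13],0],
  [[0,0,0],[0.5,0,-0.12],0],
  [[0,0,0],[0.5,0,-0.1],0],
  [[0,0,0],[0.5,0,-0.08],0],
  [[0,0,0],[0.5,0,-0.08],0],
])

```text
clock: 34.0
tool_pos: [0.5295, -0.0405, 0.1256]
eef_rot: [0.059, 0.704, -0.06, 0.706]
contact_force: [-0.8, 0.9, 1.7]
opening: 0.005
```

```bash
python3 hd.py
```

```text
t 34.0 F [-0.8946  0.7555  1.6604] tip imager [-0.0863 -0.0013  0.1146]
60 [161, 157] 56 [158, 145] 52 [158, 156] 48 [151, 156] 44 [97, 79] 40 [84, 84] 36 [85, 86] 32 [91, 89] 28 [93, 93] 24 [84, 95] 20 [77, 87] 16 [76, 74] 12 [69, 92] 8 [60, 97] 4 [65, 92] 0 [69, 83]
```

Call:
drive_tool([
  [[0,0,0],[0.4,0,-0.05],0],
  [[0,0,0],[0.4,0,-0.04],0],
  [[0,0,0],[0.4,0,0],0],
  [[0,0,0],[0.3,0,0],0],
  [[0,0,0],[0.3,0,0],0],
  [[0,0,0],[0.2,0,0],0],
  [[0,0,0],[0.2,0,0],0],
])

```text
clock: 34.63
tool_pos: [0.5288, -0.0403, 0.1038]
eef_rot: [0.059, 0.704, -0.06, 0.706]
contact_force: [0.0, 0.6, 1.7]
opening: 0.007
```

```bash
python3 hd.py|head -1
```

```text
t 34.6333 F [-0.0831  0.6035  1.6746] tip imager [-0.0871 -0.0013  0.0928]
```

Call:
drive_tool([
  [[0,0,0],[0.15,0,0],0],
  [[0,0,0],[0.1,0,0],0],
  [[0,0,0],[0,0,0],0],
])

```text
clock: 34.93
tool_pos: [0.5289, -0.0403, 0.1024]
eef_rot: [0.058, 0.703, -0.06, 0.706]
contact_force: [-2.4, -0.9, 8.6]
opening: 0.007
```

```bash
python3 hd.py|head -1
```

```text
t 34.9333 F [-2.2222 -1.2971  8.5831] tip imager [-0.0869 -0.0013  0.0914]
```

Call:
drive_tool([
  [[0,0,0],[0.12,0,0],0],
  [[0,0,0],[0,0,0],0],
  [[0,0,0],[0,0,0],0],
])

```text
clock: 35.23
tool_pos: [0.5289, -0.0403, 0.1023]
eef_rot: [0.058, 0.703, -0.06, 0.706]
contact_force: [-5.0, -0.1, 19.2]
opening: 0.004
```

```bash
python3 hd.py|head -1
```

```text
t 35.2333 F [-4.9634 -0.9141 19.1737] tip imager [-0.0869 -0.0013  0.0913]
```

Call:
drive_tool([
  [[0,0,0],[-1,0,0],0],
  [[0,0,0],[-3,0,0],0],
  [[0,0,0],[-3.5,0,0],0],
  [[0,0,0],[-3.5,0,0],0],
  [[0,0,0],[-3.5,0,0],0],
  [[0,0,0],[-3.5,0,0],0],
  [[0,0,0],[0,0,-3.5],0],
  [[0,0,0],[0,0,-3.5],0],
  [[0,0,0],[0,0,-3],0],
  [[0,0,0],[0,0,0],0],
  [[0,0,0],[0,0,0],0],
])

```text
clock: 36.2
tool_pos: [0.4286, -0.0234, 0.2805]
eef_rot: [0.058, 0.704, -0.06, 0.706]
contact_force: [1.2, -0.9, -0.1]
opening: 0.003
```

```bash
python3 st.py
python3 - <<'E'
from h import *
a=snap('scene','s12.png');b=snap('top','t12.png')
A=cv2.imread('pics/s12.png').mean(2)
print('hood front edge scene px',proj(a,[I2W([-.113,y,.091]) for y in(.125,-.125)]),'rim',proj(a,[I2W([-.117,.125,.075])]))
# front-left corner vertical profile: rows through hood front edge
for y in (.09,-.09):
    u,v=proj(a,I2W([-.113,y,.091]))[0].round().astype(int); print(u,v,A[v-12:v+22,u].astype(int))
# stick: compare with start
S0=cv2.imread('pics/scene0.png').astype(int); S1=cv2.imread('pics/s12.png').astype(int)
d=abs(S0-S1).max(2)
for n,(x0,x1,y0,y1) in dict(stick=(240,275,275,355),vialbeak=(400,432,180,240),purple=(295,312,270,335),blue=(232,252,222,305),grey=(214,234,236,322),tube=(184,204,255,302)).items(): print(n,(d[y0:y1,x0:x1]>45).mean().round(3))
B0=cv2.imread('pics/top0.png').astype(int);B1=cv2.imread('pics/t12.png').astype(int); d=abs(B0-B1).max(2)
for n,(x0,x1,y0,y1) in dict(stick=(210,245,235,262),vial=(395,412,243,258),beaker=(408,440,215,243),tube=(216,240,170,192)).items(): print('top',n,(d[y0:y1,x0:x1]>45).mean().round(3))
E
```

```text
t 36.2 q [ 0.4236  0.4547 -0.6996  2.0693  0.4292  0.7594  0.8603] tip mm [-261.6836 -103.8114  108.8926] F imager [ 1.3799 -0.6978 -0.1057] tilt 0.19729800412525206 side -0.15761827209393878
hood front edge scene px [[294.9058 250.166 ]
 [369.6224 218.8496]] rim [[295.9724 256.0515]]
306 245 [186 183 206 188 182 188 187 191 190 188 187 191 190 191 190 181 156 126
 110 129 168 148 115 114 111 114 117  86  56  49  49  54  52  44]
360 223 [ 46  44  45 140 185 193 187 186 186 190 187 187 186 190 189 172 135 115
 100 152 143 117 111 114 109 108 202 203 144  82  59 103 114 108]
stick 0.032
vialbeak 0.0
purple 0.0
blue 0.02
grey 0.0
tube 0.054
top stick 0.087
top vial 0.0
top beaker 0.0
top tube 0.0
```

Run:
```python
import cv2,numpy as np
for n,x0,y0,x1,y1 in (('top0',205,235,245,262),('t12',205,235,245,262)):
    g=cv2.imread(f'pics/{n}.png').mean(2)[y0:y1:2,x0:x1:2].astype(int); print(n); print(g)
for n in ('scene0','s12'):
    g=cv2.imread(f'pics/{n}.png').mean(2)
    for v in range(276,336,6): print(n,v,g[v,240:272].astype(int))
```

```text
top0
[[ 22  22  18  20  20  22  21  22  18  21  21  22  18  19  21  20  21  22
   20  21]
 [ 19  20  19  21  19  22  19  23  20  21  19  20  20  21  20  21  20  20
   22  20]
 [ 22  23  21  22  18  22  18  19  18  17  21  37  52  57  54  43  27  20
   21  23]
 [ 21  19  18  23  22  20  24  21  20  26  58  79  84  84  84  81  61  28
   22  22]
 [ 19  22  21  19  21  66 103  87  40  54 117 148 139  96  86  87  82  61
   20  21]
 [ 20  17  21  20  37 131 177 159  78  68 108 136 155 146  91  85  85  78
   36  22]
 [ 21  21  19  19  33 123 175 153  69  56  55  75 108 159 102  86  86  82
   44  18]
 [ 21  19  20  21  22  59 105  81  52  61  76  96 119 167  93  84  85  83
   44  18]
 [ 21  21  21  22  22  22  22  22  49 119 171 172 176 136  83  86  86  77
   34  18]
 [ 22  18  19  20  21  22  19  22  33  84 128 139 118  90  87  87  86  62
   23  20]
 [ 20  19  23  19  21  21  23  20  22  50  80  86  86  87  87  84  71  35
   20  21]
 [ 20  20  23  19  19  20  20  21  17  24  51  74  79  81  76  63  35  19
   20  19]
 [ 18  21  21  20  22  23  19  20  20  21  25  29  37  41  32  24  21  19
 
[... 3240 characters left out ...]
  43  43  41  42  41  39  40  38  42]
s12 306 [39 43 38 38 53 36 36 42 40 42 44 75 68 71 61 59 62 71 79 65 40 42 38 37
 43 35 40 44 43 40 38 43]
s12 312 [ 43  39  40  44  37  42  42  40  44  36  44  41  36  95 132 138 132 124
  67  37  45  39  36  38  36  46  40  38  38  40  39  43]
s12 318 [ 40  38  42  43  49  46  38  39  37  37  41  43  32  40 128 148 147 140
  94  43  25  35  38  37  36  37  36  35  38  42  45  38]
s12 324 [ 40  39  43  34  41  40  34  35  33 154 236 171 131 141 140 141 147 145
 128 128 162 176 203 237 163  66  37  39  41  36  44  33]
s12 330 [ 41  43  40  35  36  39  42  40  39  42  35 114 162 193 197 197 210 197
 181 161 148 124 104  83  63  51  42  39  38  38  38  39]
```

The hood is shut, but the stick leans a few degrees and sits about 10 mm high, so it isn't seated. I'll measure it and reseat it.

Run:
```python
from h import *
a=snap('scene');b=snap('top')
g=a['color'].mean(2)
for v in range(270,286,2): print(v,g[v,246:262].astype(int))
for nm,p,q in (('start',(253,283),(216.2,245.8)),('now',(252.5,279.5),(219.5,242.2))):
    print(nm,tri(a,p,b,q))
d=lambda p:delta(p,orient(-9.7,0)); d([.43,.292,.25])
```

```text
270 [67 48 48 43 45 44 45 48 42 47 44 46 41 41 47 39]
272 [72 50 41 49 44 48 48 45 40 47 44 43 41 42 49 47]
274 [77 54 46 42 43 41 44 47 43 44 48 40 49 40 44 40]
276 [73 59 36 39 36 87 92 89 67 44 42 40 43 38 40 46]
278 [ 82  56 118 164 187 190 185 188 186 184 107  51  45  42  46  40]
280 [ 82  57 162 198 195 190 193 191 173 133  82  47  41  46  40  43]
282 [ 86  68  88 100 112 121 116 111  99  84  50  46  41  39  43  44]
284 [86 76 66 63 63 66 63 55 66 78 80 54 44 36 45 42]
start (array([0.4219, 0.2975, 0.173 ]), np.float64(0.005666640654671367))
now (array([0.4335, 0.289 , 0.17  ]), np.float64(0.0042478558167585055))
turn [0.0265 0.2501 0.0368] shift cm(start frame) [ 2.9703 31.061  -5.4234] rows>= 7.72
```

Run:
```python
import cv2
for n in ('scene0','s12'):
    g=cv2.imread(f'pics/{n}.png').mean(2); print(n)
    for u in (254,255,256): print(u,[(v,int(g[v,u])) for v in range(274,326)])
```

```text
scene0
254 [(274, 42), (275, 44), (276, 45), (277, 39), (278, 41), (279, 40), (280, 130), (281, 184), (282, 192), (283, 196), (284, 200), (285, 149), (286, 106), (287, 88), (288, 68), (289, 99), (290, 108), (291, 107), (292, 107), (293, 107), (294, 105), (295, 108), (296, 107), (297, 104), (298, 110), (299, 107), (300, 110), (301, 106), (302, 110), (303, 106), (304, 105), (305, 108), (306, 109), (307, 111), (308, 100), (309, 66), (310, 95), (311, 112), (312, 86), (313, 44), (314, 104), (315, 135), (316, 138), (317, 137), (318, 136), (319, 129), (320, 167), (321, 168), (322, 146), (323, 138), (324, 139), (325, 137)]
255 [(274, 44), (275, 42), (276, 37), (277, 44), (278, 42), (279, 37), (280, 82), (281, 172), (282, 196), (283, 198), (284, 174), (285, 118), (286, 95), (287, 65), (288, 53), (289, 91), (290, 101), (291, 101), (292, 96), (293, 98), (294, 102), (295, 103), (296, 99), (297, 102), (298, 100), (299, 104), (300, 103), (301, 106), (302, 102), (303, 106), (304, 106), (305, 104), (306, 104), (307, 107), (308, 90), (309, 65), (310, 95), (311, 110), (312, 82), (313, 42), (314, 126),
[... 1862 characters left out ...]
153), (318, 148), (319, 147), (320, 148), (321, 144), (322, 143), (323, 145), (324, 141), (325, 141)]
256 [(274, 45), (275, 35), (276, 37), (277, 72), (278, 109), (279, 102), (280, 85), (281, 70), (282, 53), (283, 56), (284, 82), (285, 87), (286, 87), (287, 91), (288, 91), (289, 95), (290, 95), (291, 93), (292, 95), (293, 95), (294, 98), (295, 93), (296, 96), (297, 94), (298, 101), (299, 100), (300, 97), (301, 101), (302, 100), (303, 97), (304, 103), (305, 82), (306, 62), (307, 94), (308, 105), (309, 80), (310, 43), (311, 74), (312, 132), (313, 146), (314, 148), (315, 144), (316, 144), (317, 151), (318, 147), (319, 149), (320, 151), (321, 150), (322, 149), (323, 151), (324, 147), (325, 148)]
```

The shift is mostly lean: the cap height triangulates to 170 mm now against 173 mm at the start. I'll confirm seating with a light press on top using shut fingers.

Call:
drive_tool([
  [[0,0,0],[0,3.4,-0.6],0],
  [[0,0,0],[0,3.4,-0.6],0],
  [[0,0,0],[0,3.4,-0.6],0],
  [[0,0,0],[0,3.4,-0.6],0],
  [[0,0,0],[0,3.4,-0.6],0],
  [[0,0,0],[0,3.5,-0.6],0],
  [[0,0,0],[0,3.5,-0.6],0],
  [[0,0,0],[0,3.5,-0.6],0],
  [[0,0,0],[0,3.5,-0.5],0],
  [[0,0,0],[3,0,0],0],
  [[0,0,0],[3,0,0],0],
  [[0,0,0],[0,0,0],0],
])

```text
clock: 37.4
tool_pos: [0.4279, 0.2899, 0.2148]
eef_rot: [0.056, 0.706, -0.062, 0.703]
contact_force: [-0.4, -0.7, 0.3]
opening: 0.004
```

Call:
drive_tool([
  [[0,0,0],[0,0,0],0],
  [[0,0,0],[1.5,0,0],0],
  [[0,0,0],[0.5,0,0],0],
  [[0,0,0],[0,0,0],0],
  [[0,0,0],[0,0,0],0],
])

```text
clock: 37.82
tool_pos: [0.4301, 0.2912, 0.2004]
eef_rot: [0.059, 0.703, -0.06, 0.706]
contact_force: [-0.1, -0.1, 1.0]
opening: 0.003
```

Call:
drive_tool([
  [[0,0,0],[0.6,0,0],0],
  [[0,0,0],[0.3,0,0],0],
  [[0,0,0],[0,0,0],0],
  [[0,0,0],[0,0,0],0],
])

```text
clock: 38.15
tool_pos: [0.4295, 0.291, 0.1904]
eef_rot: [0.059, 0.704, -0.06, 0.706]
contact_force: [-0.1, -0.5, 0.5]
opening: 0.003
```

Call:
drive_tool([
  [[0,0,0],[0.2,0,0],0],
  [[0,0,0],[0.1,0,0],0],
  [[0,0,0],[0,0,0],0],
])

```text
clock: 38.4
tool_pos: [0.4294, 0.291, 0.1872]
eef_rot: [0.059, 0.704, -0.06, 0.706]
contact_force: [0.7, 0.3, 0.1]
opening: 0.006
```

Call:
drive_tool([
  [[0,0,0],[0.2,0,0],0],
  [[0,0,0],[0,0,0],0],
])

```text
clock: 38.57
tool_pos: [0.4301, 0.2918, 0.1859]
eef_rot: [0.059, 0.703, -0.059, 0.706]
contact_force: [0.4, -0.2, 5.0]
opening: 0.004
```

The fingers meet the cap at 174.9 mm, and the seated height should be 175 mm, so the stick is fully home. I'll retreat and hand in.

Call:
drive_tool([
  [[0,0,0],[-1,0,0],0],
  [[0,0,0],[-3,0,0],0],
  [[0,0,0],[-4,0,0],0],
  [[0,0,0],[-4,0,0],0],
  [[0,0,0],[0,0,0],0],
  [[0,0,0],[0,0,0],0],
])

```text
clock: 39.07
tool_pos: [0.4299, 0.2923, 0.3079]
eef_rot: [0.06, 0.702, -0.059, 0.707]
contact_force: [0.2, -0.6, -1.9]
opening: 0.003
```

Run:
```python
from h import *
b=snap('top','t13.png');a=snap('scene','s13.png')
d=abs(cv2.imread('pics/s12.png').astype(int)-cv2.imread('pics/s13.png')).max(2); print('stick change',(d[282:355,247:275]>45).mean(),'hood change',(d[190:260,280:350]>45).mean())
s=r.get_state(); print(s['tool_pos'],s['contact_force'],s['clock'])
print(r.finish_job())
```

```text
stick change 0.0 hood change 0.0008163265306122449
[0.4288 0.2906 0.305 ] [-1.1212  0.1743 -0.1313] 39.1667
the job is handed in; nothing more can be done
None
```

I did all the steps in the order asked and handed the job in at 39 s of the 72 s allowed. One contact briefly reached about 41 N and may count against it.

- **Plate:** I pushed it with the stick against the rear rail and then the left rail. The last rear pushes, at two points 54 mm apart on the front edge, stopped within 0.1 mm of each other. The final left push stopped firmly at about 5 N. I could not look at the plate again once the hood was shut.
- **Stay and hood:** Pushing the knob unlocked the stay. I then lowered the hood with shut fingers; it stopped at its shut height (91 mm) and did not move further under 19 N.
- **Stick:** It stands in its stand. A light press on top met it at 174.9 mm, against 175 mm when fully home. It leans about 5° differently than at the start.
- **Bystanders:** The vial and beaker look unchanged in both views. The tube is unchanged in the top view; in the scene view about 5% of its pixels differ, and I did not find out why.

**What went wrong along the way:**
- On the first rear push the stick slipped in the grip and jammed on the glass. The tool read about 43 N; I backed off, re-measured the tip and gripped harder.
- While I pushed the knob, the hood came down about 10° early and apparently met the gripper. The force read about 41 N for roughly 0.2 s before I backed off. If that was the gripper's body, it is slightly over the 40 N limit.

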